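# Set up a stepped shaft level in V-blocks for weld build-up

### The job

Set up the stepped shaft level for welding: stand the large blue V-block squarely in the middle of the blue seat; on the yellow seat put down the thick silver packing block first and then the small yellow V-block squarely on top of it, with both grooves in line. Last of all lay the shaft in the two grooves, its thick half in the large V-block and its thin half in the small one, the step midway between the seats. Set every piece down without dropping it, and leave the thin copper plate and the red magnet where they are.

Things in the scene. Friction and masses are not known exactly. Their poses are not given: they have to be found in the camera images.
- packing_block: Loose thick silver-grey packing block, 50 mm (its x) by 56 mm (its y) by 16 mm high, 0.35 kg, flat on the table. Origin: centre of its underside, z up. Take it across the 56 mm (along its y).
- vblock_small: Loose small V-block, yellow with bright groove faces: 40 mm (its x) by 46 mm (its y) by 33.5 mm high, 0.41 kg, upright on the table. Origin: centre of its underside, z up. The 90-degree groove on top runs along its x from end to end, 30 mm wide, 15 mm deep; the sides at +y and -y are flat and full height: take it across these 46 mm. Its two ends are alike.
- vblock_large: Loose large V-block, blue with bright groove faces: 42 mm (its x) by 56 mm (its y) by 46 mm high, 0.72 kg, upright on the table. Origin: centre of its underside, z up. The 90-degree groove on top runs along its x from end to end, 40 mm wide, 20 mm deep; the sides at +y and -y are flat and full height: take it across these 56 mm. Its two ends are alike.
- shaft: Loose steel stepped shaft, 200 mm long, about 0.83 kg, lying level in the cradle. Origin: on its axis at the step, halfway along; its x points to the thick end. Thick half (x 0 to 100 mm) 34 mm diameter, thin half 22 mm, with a brown worn band. Centre of mass near x = 25 mm: grip the thick half from above near x = 20 mm. Laid as asked, its axis is level, 50 mm over the seats' tops.
- cradle: Fixed wooden cradle that holds the shaft at the start, the shaft's axis 46 mm above the table. Base board 180 by 80 by 12 mm; two notched boards 24 mm thick, 66 mm wide and up to 44 mm high stand across it 65 mm either side of the middle; between them the shaft is free. Origin: centre of its underside, x along the shaft towards its thick end.
- seat_blue: Fixed blue seat plate for the large V-block: 78 mm (its x) by 96 mm (its y) by 6 mm, on a steel base plate 270 by 130 by 10 mm on the table. Origin: centre of its underside; its flat top is 16 mm above the table. Its x runs along the base plate, towards or away from the yellow seat (the seats change ends from start to start); grooves and shaft go along this x.
- seat_yellow: Fixed yellow seat plate for the packing block and small V-block: size, height and axes as the blue one, on the same base plate; the two seats' centres are 130 mm apart along their common x.
- thin_plate: Loose thin copper-brown plate, 50 by 56 by 6 mm, among the parts; not for this job. Origin: centre of its underside.
- magnet: Loose red arrow-shaped welding magnet, about 85 by 45 by 16 mm, among the parts; not for this job. Origin: underside, near its middle.

How it is judged:
On the way, in this order (a step that is already met when the one before it is completed fails the run):
1. the packing block lies on the yellow seat, let go (horizontal distance between packing_block and seat_yellow below 0.01 m and z of packing_block in the frame of seat_yellow between 0.003 and 0.009 m and angle between packing_block's own z axis and vertical below 0.06 rad and contact force between packing_block and the fingers below 0.1 N), for 0.2 s.
2. the small V-block stands on the packing block, let go (horizontal distance between each of vblock_small, packing_block and seat_yellow below 0.01 m and z of vblock_small in the frame of seat_yellow between 0.019 and 0.025 m and angle between each of vblock_small, packing_block's own z axis and vertical below 0.06 rad and angle between the x axis of vblock_small and the x axis of seat_yellow, either way round below 0.12 rad and z of packing_block in the frame of seat_yellow between 0.003 and 0.009 m and contact force between vblock_small and the fingers below 0.1 N), for 0.2 s.
3. the shaft lies in both V-blocks, let go (z of shaft in the frame of seat_blue between 0.053 and 0.059 m and y of shaft in the frame of seat_blue between -0.01 and 0.01 m and x of seat_blue in the frame of shaft between 0.053 and 0.077 m and x of seat_yellow in the frame of shaft between -0.077 and -0.053 m and angle between shaft's own x axis and vertical between 1.5208 and 1.6208 rad and horizontal distance between vblock_small and seat_yellow below 0.01 m and z of vblock_small in the frame of seat_yellow between 0.019 and 0.025 m and angle between each of vblock_small, vblock_large's own z axis and vertical below 0.06 rad and angle between the x axis of vblock_small and the x axis of seat_yellow, either way round below 0.12 rad and horizontal distance between vblock_large and seat_blue below 0.01 m and z of vblock_large in the frame of seat_blue between 0.003 and 0.009 m and angle between the x axis of vblock_large and the x axis of seat_blue, either way round below 0.12 rad and contact force between shaft and the fingers below 0.1 N), for 0.2 s.
At the end, for the whole second after the job is handed in: Packing block on the yellow seat, small V-block on it, large V-block on the blue seat, all within 10 mm of centre and 0.12 rad of line (packing block 0.15); shaft in both grooves, thick half in the large one, height within 3 mm, level within 0.05 rad, step within 12 mm of midway; all at rest (horizontal distance between each of packing_block, vblock_small and seat_yellow below 0.01 m and z of packing_block in the frame of seat_yellow between 0.003 and 0.009 m and angle between each of packing_block, vblock_small, vblock_large's own z axis and vertical below 0.06 rad and angle between the x axis of packing_block and the x axis of seat_yellow, either way round below 0.15 rad and z of vblock_small in the frame of seat_yellow between 0.019 and 0.025 m and angle between the x axis of vblock_small and the x axis of seat_yellow, either way round below 0.12 rad and horizontal distance between vblock_large and seat_blue below 0.01 m and z of vblock_large in the frame of seat_blue between 0.003 and 0.009 m and angle between the x axis of vblock_large and the x axis of seat_blue, either way round below 0.12 rad and z of shaft in the frame of seat_blue between 0.053 and 0.059 m and y of shaft in the frame of seat_blue between -0.01 and 0.01 m and x of seat_blue in the frame of shaft between 0.053 and 0.077 m and x of seat_yellow in the frame of shaft between -0.077 and -0.053 m and angle between shaft's own x axis and vertical between 1.5208 and 1.6208 rad and linear speed of each of packing_block, vblock_small, vblock_large, shaft below 0.02 m/s); the robot touches nothing.
It fails at once if one of the four pieces is dropped (faster than 0.55 m/s with no finger on it) ((linear speed of packing_block above 0.55 m/s and contact force between packing_block and the fingers below 0.1 N) or (linear speed of vblock_small above 0.55 m/s and contact force between vblock_small and the fingers below 0.1 N) or (linear speed of vblock_large above 0.55 m/s and contact force between vblock_large and the fingers below 0.1 N) or (linear speed of shaft above 0.55 m/s and contact force between shaft and the fingers below 0.1 N)).
It fails at once if the thin copper plate or the red magnet is moved more than 25 mm (distance of any of thin_plate, magnet from where it was at the start of the episode above 0.025 m).
It also fails if it takes over 96 s, if anything falls off the work surface, if the arm or the gripper's body presses on something with over 40 N, if the wrist force passes 120 N, or if a joint passes its speed limit or range.

### The arm

A 7-joint arm with a two-finger parallel gripper is mounted at the origin on the work surface. World frame = base frame: x ahead of the robot, y to its left, z up, the work surface at z = 0. Lengths are in m, angles in rad, forces in N, time in s.
With the tool pointing down it reaches from about 0.425 to 0.975 m from the base axis. Payload 16.7 kg.
Tool frame: the origin (TCP) lies between the finger pads; the fingertips stand 14 mm ahead of it and the grasp point (between the pads) lies 5 mm behind it (env.tips_ahead is the distance from the TCP to the fingertips, in m); z points along the fingers, y is the direction in which the jaws open and shut (so a half turn about z gives the same grasp; the last joint's range is limited). The gripper opens to 85 mm and grips with 20 to 120 N. Pads are 22 mm wide; open, the fingers measure 114 mm over their backs; the gripper's body (76 mm by 85 mm) begins 54 mm behind the grasp point. The pads swing forward as they close: fully open they stand 13 mm farther back than shut.
Start: joints at [-1.377, 0.426, 0.074, 1.606, -0.034, 1.111, -0.067], TCP at [0.227, 0.636, 0.245] pointing down, gripper open.
Joint ranges: [-2.85, 2.85], [-0.5, 2.14], [-1.23, 1.37], [0.21, 2.46], [-1.02, 4.16], [0.16, 2.05], [-2.73, 2.73]. Speed limits (rad/s): [1.89, 1.89, 2.39, 2.39, 3.01, 3.01, 3.01].

### API

Orientations are given as a 3x3 rotation matrix whose columns are the frame's x, y, z axes.
In Python, from cell import env gives the robot as it stands. The module is installed in compiled form; this text tells all that it offers.
- The arm moves only by the tool servo_tool, never from a script. Its arguments are lists of equal length, an entry for each row: "dp": the shift along the tool's x, y, z each as a share of 0.02 m, from -1 to 1, a list of three; "dr": the turn, a rotation vector about the tool's x, y, z each as a share of 90 degrees, from -1 to 1, a list of three; "fingers": the finger opening in mm, from 0 to 85.4. In form: {"dp": [[x, y, z], ...], "dr": [[wx, wy, wz], ...], "fingers": [fingers, ...]}. A call has 1 to 20 rows; each row shifts and turns the commanded pose from where the row before left it, along the tool's axes as they then stand; what a row does not reach is not made up. A row lasts 1/12 s, in which the tool goes at most 41.7 mm and 7.16 degrees, less where a joint would pass 70% of its speed; a pose out of reach is approached as far as the arm can. A call with a number of a shift or a turn outside -1 to 1 is refused whole. A call with a gripper value outside its range is refused whole. The fingers move at their own pace and stop on an object; "grip_force" is the grip in N (left out, the last holds). Time passes only in rows, so rows that do not move let the fingers close. It gives the time, the measured TCP pose, the force and the opening at its end, in the units of the state.
- env.read_state(): the state, without advancing time (a new reading comes with each control period).
- env.get_image(name): name is "scene" or "top" or "wrist"; returns the picture (400x640x3 uint8, red, green, blue); there is no depth.
- env.camera_params(name): a dict with "K" (3x3 intrinsics, pixels), "R" (3x3) and "t" (3): a world point X has camera coordinates R X + t. Camera axes: x right, y down, z forward; pixel columns grow to the right and rows downward; lengths in m; the calibration is good to about 2 mm. The wrist camera is an equidistant fisheye: a pixel r from the principal point sees the ray r / f radians off the axis. A picture is of the moment at which its call begins: read the wrist's pose just before it. camera_params takes no time and is no camera call; for the wrist camera it gives the pose at the moment of the call.
- env.finish_job(): hands the job in, once; it reports no verdict.
The state is a dict: "time_s": time; "qpos": joint angles; "qd": joint speeds; "tau": joint torques, N m; "tool_pos": TCP position; "orientation": TCP orientation; "force": force on the tool from outside, world axes, zero at the start; "torque": the same for the moment, N m; "grip_width": opening from 0.0 (shut) to 1.0 (fully open).
Only numpy, scipy, OpenCV 4.12 (cv2) and the standard library are available. Lean on these libraries where they do the work, as an engineer would, in place of code of your own. Each camera call takes 0.05 s, during which the arm holds its last target.

## Working session

There is one attempt and no reset: what is moved stays moved. The work goes in short steps, Python scripts to look and compute and a tool call to move; the robot and the scene stay as the last step left them, time stands still between calls to the robot, and variables do not carry over. Pictures are saved under pics/ and viewed, and the job is handed in when it is done.

Besides the shell and the picture viewer there is one more tool, called after "Call:" as a command line: name --argument value ..., lists and objects as JSON in quotes. servo_tool: Moves the arm, as the interface text tells. Shift numbers are shares of 0.02 m and turn numbers shares of 90 degrees, none past 1 either way. Its arguments: {"type":"object","properties":{"dp":{"type":"array"},"dr":{"type":"array"},"fingers":{"type":"array"},"grip_force":{"type":"number"}},"required":["dp","dr","fingers"]}

```bash
mkdir -p pics; ls; python3 - <<'E'
from cell import env
import cv2
for n in ["scene","top","wrist"]:
    c=env.camera_params(n); print(n,c)
    cv2.imwrite(f"pics/{n}0.png",env.get_image(n)[:,:,::-1])
print(env.read_state(), env.tips_ahead)
E
```

```text
pics
scene {'K': array([[464.76497614,   0.        , 324.1213485 ],
       [  0.        , 464.76497614, 196.43984665],
       [  0.        ,   0.        ,   1.        ]]), 'R': array([[ 0.53831656,  0.84273938,  0.00237269],
       [ 0.64644375, -0.41111927, -0.64272189],
       [-0.54067158,  0.34752164, -0.76609591]]), 't': array([-0.30101525, -0.30889937,  1.40277509])}
top {'K': array([[502.48092063,   0.        , 327.46720594],
       [  0.        , 502.48092063, 202.77796252],
       [  0.        ,   0.        ,   1.        ]]), 'R': array([[-0.01947607, -0.99953857,  0.0233094 ],
       [-0.9851368 ,  0.01520543, -0.17109728],
       [ 0.1706639 , -0.02629525, -0.98497837]]), 't': array([-0.01407194,  0.57330818,  1.22294343])}
wrist {'K': array([[309.70691629,   0.        , 316.03881686],
       [  0.        , 309.70691629, 204.05665236],
       [  0.        ,   0.        ,   1.        ]]), 'R': array([[ 3.36667095e-01,  9.41623401e-01, -7.99170274e-04],
       [ 9.07117823e-01, -3.24102121e-01,  2.68505251e-01],
       [ 2.52571815e-01, -9.11218246e-02, -9.63277889e-01]]), 't': array([-0.67482028, -0.03407704,  0.37696696])}
{'time_s': 0.15, 'qpos': array([-1.37752974,  0.42658025,  0.07386073,  1.60645277, -0.03413812,
        1.11082731, -0.06712847]), 'qd': array([-0.00036682, -0.00215499,  0.00061359, -0.0013673 ,  0.00014846,
        0.00038418,  0.00054241]), 'tau': array([ 5.68522053e-03, -9.50314593e+01,  3.76430199e+00, -4.63759160e+01,
        1.93919224e-02,  7.73650623e-03,  2.86808955e-06]), 'tool_pos': array([0.22677211, 0.63543783, 0.24478018]), 'orientation': array([[-9.41801108e-01,  3.36170459e-01, -3.09165450e-04],
       [ 3.36170599e-01,  9.41800619e-01, -9.60619178e-04],
       [-3.17595774e-05, -1.00864454e-03, -9.99999491e-01]]), 'force': array([ 0.44255524, -0.42296002, -0.39454885]), 'torque': array([-0.03343246, -0.02162953,  0.03456239]), 'grip_width': 1.002227494581184} 0.014
```

View pics/scene0.png

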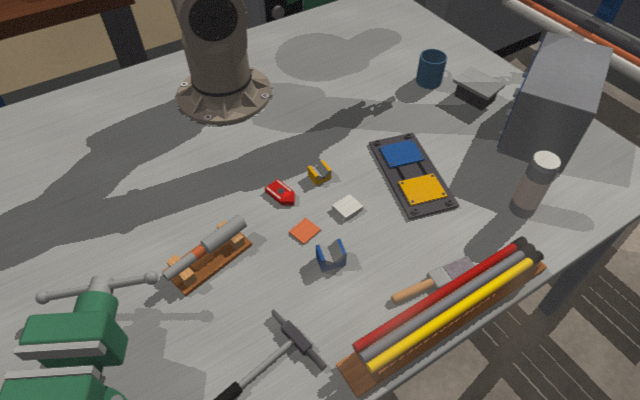

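View pics/top0.png

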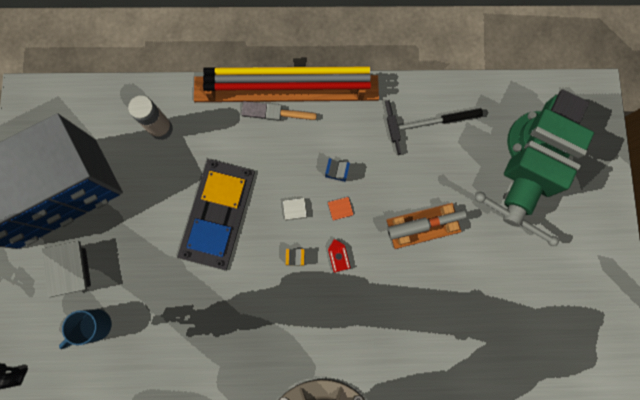

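View pics/wrist0.png

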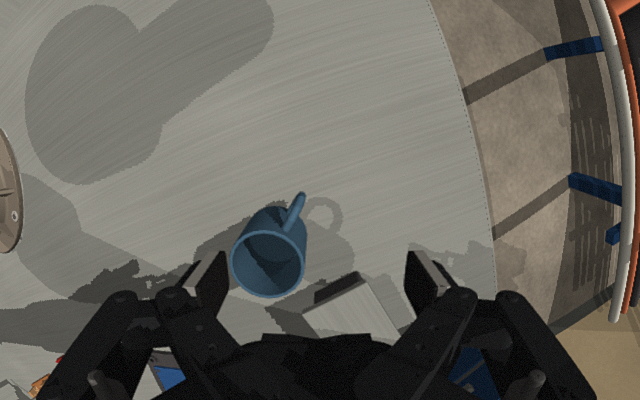

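```bash
cat > h.py <<'E'
import numpy as np, cv2
from cell import env
def ray(c,px,name):
    K,R,t=c["K"],c["R"],c["t"]; u=(np.asarray(px,float)-K[:2,2])/K[0,0]
    if name=="wrist":
        r=np.linalg.norm(u)+1e-12; d=np.r_[u/r*np.sin(r),np.cos(r)]
    else: d=np.r_[u,1]
    return -R.T@t, R.T@d
def onplane(c,px,z,name):
    o,d=ray(c,px,name); return (o+d*(z-o[2])/d[2])[:2]
def proj(c,X,name):
    p=c["R"]@np.asarray(X,float)+c["t"]
    if name=="wrist":
        r=np.hypot(p[0],p[1]); th=np.arctan2(r,p[2]); u=p[:2]/(r+1e-12)*th
    else: u=p[:2]/p[2]
    return u*c["K"][0,0]+c["K"][:2,2]
E
python3 - <<'E'
import cv2
a=cv2.imread("pics/top0.png")[130:290,160:500]; cv2.imwrite("pics/topc.png",cv2.resize(a,None,fx=2.35,fy=2.35,interpolation=cv2.INTER_CUBIC))
a=cv2.imread("pics/scene0.png")[120:310,150:470]; cv2.imwrite("pics/scenec.png",cv2.resize(a,None,fx=2.5,fy=2.5,interpolation=cv2.INTER_CUBIC))
E
```

```text
(no output)
```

View pics/topc.png

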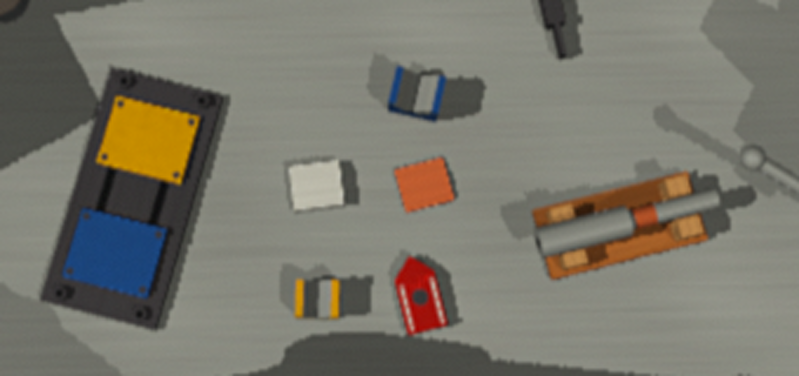

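View pics/scenec.png

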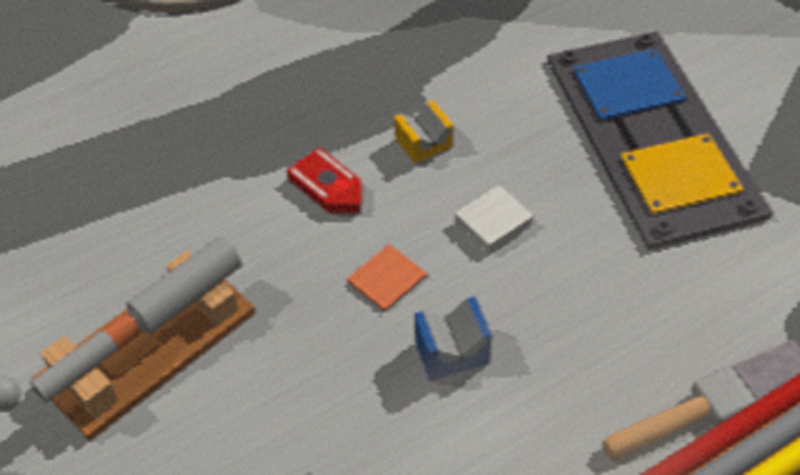

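```bash
cat >> h.py <<'E'
def rect(name,img,c,lo,hi,roi,z):
    """HSV mask in roi (x0,y0,x1,y1) -> plane z -> minAreaRect in mm"""
    hsv=cv2.cvtColor(img,cv2.COLOR_RGB2HSV); m=cv2.inRange(hsv,np.array(lo),np.array(hi))
    k=np.zeros_like(m); k[roi[1]:roi[3],roi[0]:roi[2]]=1; m*=k
    cs,_=cv2.findContours(m,cv2.RETR_EXTERNAL,cv2.CHAIN_APPROX_NONE); ct=max(cs,key=cv2.contourArea)[:,0]
    # undistort pixels to plane, in mm
    P=np.array([onplane(c,p,z,name) for p in ct])*1000
    r=cv2.minAreaRect(P.astype(np.float32)); M=cv2.moments(P.astype(np.float32).reshape(-1,1,2))
    return r,(M["m10"]/M["m00"],M["m01"]/M["m00"])
E
python3 - <<'E'
from h import *
for n in ["top","scene"]:
    img=cv2.imread(f"pics/{n}0.png")[:,:,::-1].copy(); c=env.camera_params(n)
    R={"top":dict(sy=(190,160,250,215),sb=(180,205,240,265),pk=(275,190,318,225),tp=(325,190,360,225),vl=(315,145,370,195),vs=(275,240,325,270)),
       "scene":dict(sy=(390,165,460,215),sb=(375,130,430,170),pk=(325,190,370,225),tp=(280,210,325,245),vl=(310,230,350,275),vs=(300,155,335,190))}[n]
    Y=((15,120,60),(32,255,255)); B=((100,110,40),(125,255,255))
    for k,(col,z) in dict(sy=(Y,.016),sb=(B,.016),pk=(((0,0,175),(180,40,255)),.016),tp=(((3,120,100),(14,255,255)),.006),vl=(B,.046),vs=(Y,.0335)).items():
        print(n,k,[np.round(v,1) for v in rect(n,img,c,*col,R[k],z)[0]],np.round(rect(n,img,c,*col,R[k],z)[1],1))
E
```

```text
top sy [array([619.5, 246.7]), array([99.7, 82.2]), np.float64(74.8)] [619.4 246.7]
top sb [array([494.8, 281. ]), array([98.3, 80.4]), np.float64(74.4)] [494.5 281. ]
top pk [array([565.8,  61.6]), array([47.6, 54. ]), np.float64(6.7)] [565.   61.6]
top tp [array([565.7, -58.3]), array([50.1, 56.5]), np.float64(13.3)] [565.8 -58.3]
top vl [array([655. , -72.8]), array([12.3, 50. ]), np.float64(66.8)] [654.5 -73.1]
top vs [array([439.7,  41. ]), array([ 7.6, 42.6]), np.float64(89.4)] [439.2  41.1]
scene sy [array([619.1, 246.6]), array([99.8, 83.4]), np.float64(74.7)] [620.1 246.4]
scene sb [array([495.5, 280.4]), array([98.2, 81.7]), np.float64(74.9)] [495.4 280.3]
scene pk [array([564.2,  62.6]), array([49.7, 55.9]), np.float64(6.8)] [564.3  62.3]
scene tp [array([567. , -59.2]), array([49.2, 56.2]), np.float64(14.1)] [567.  -59.3]
scene vl [array([658.6, -77.9]), array([12.8, 40.9]), np.float64(73.3)] [661.1 -77.8]
scene vs [array([459.5,  40.2]), array([66.9, 48.6]), np.float64(31.9)] [458.4  39.3]
```

```bash
cat >> h.py <<'E'
def plan(x,y,z,yaw_y):
    """turn (tool z share of 90deg) so tool y has yaw yaw_y, then shift in units of 20 mm in tool axes"""
    s=env.read_state(); R=s["orientation"]; p=s["tool_pos"]
    a=np.deg2rad(yaw_y); ty=np.array([np.cos(a),np.sin(a),0]); tz=np.array([0,0,-1.]); T=np.c_[np.cross(ty,tz),ty,tz]
    rv=cv2.Rodrigues(R.T@T)[0].ravel()/(np.pi/2)
    d=np.array([x,y,z])-p
    print("pos",np.round(p,4),"yaw_y",np.round(np.degrees(np.arctan2(R[1,1],R[0,1])),2),"t",round(s["time_s"],2),"w",round(s["grip_width"]*85.4,1))
    print("dr",np.round(rv,3),"n>=",np.ceil(abs(rv).max()/0.079),"| dp(after turn, tool)",np.round(T.T@d/0.02,2),"| dp now",np.round(R.T@d/0.02,2),"q7",round(s["qpos"][6],2))
E
python3 - <<'E'
from h import *
c=env.camera_params("wrist"); s=env.read_state()
print(s["orientation"].T@(-c["R"].T@c["t"]-s["tool_pos"]), s["orientation"].T@c["R"].T)
plan(.565,.062,.2,96.8)
E
```

```text
[ 0.06798978  0.00036642 -0.12705169] [[-5.30834003e-04 -9.63291048e-01 -2.68458701e-01]
 [ 9.99999787e-01 -6.13350586e-04  2.23502683e-04]
 [-3.79957435e-04 -2.68458525e-01  9.63291169e-01]]
pos [0.2268 0.6354 0.2448] yaw_y 70.36 t 0.15 w 85.6
dr [-0.001 -0.    -0.294] n>= 4.0 | dp(after turn, tool) [-13.4  -30.47   2.24] | dp now [-25.57 -21.32   2.26] q7 -0.07
```

Call:
servo_tool --dp '[[0,0,0],[0,0,0],[0,0,0],[0,0,0],[-0.42,-0.95,0],[-0.42,-0.95,0],[-0.42,-0.95,0],[-0.42,-0.95,0],[-0.42,-0.95,0],[-0.42,-0.95,0],[-0.42,-0.95,0],[-0.42,-0.95,0],[-0.42,-0.95,0],[-0.42,-0.95,0],[-0.42,-0.95,0],[-0.42,-0.95,0],[-0.42,-0.95,0],[-0.42,-0.95,0],[-0.42,-0.95,0],[-0.42,-0.95,0]]' --dr '[[0,0,-0.0735],[0,0,-0.0735],[0,0,-0.0735],[0,0,-0.0735],[0,0,0],[0,0,0],[0,0,0],[0,0,0],[0,0,0],[0,0,0],[0,0,0],[0,0,0],[0,0,0],[0,0,0],[0,0,0],[0,0,0],[0,0,0],[0,0,0],[0,0,0],[0,0,0]]' --fingers '[85,85,85,85,85,85,85,85,85,85,85,85,85,85,85,85,85,85,85,85]' --grip_force 80

```text
time_s: 1.82
tool_pos: [0.3967, 0.3487, 0.2452]
orientation: [[-0.993, -0.119, -0.0], [-0.119, 0.993, -0.0], [0.0, -0.0, -1.0]]
force: [0.6, 0.7, -0.6]
grip_width: 0.989
```

```bash
python3 - <<'E'
from h import *
plan(.565,.062,.2,96.8)
E
```

```text
pos [0.3967 0.3487 0.2452] yaw_y 96.82 t 1.82 w 84.5
dr [-0. -0.  0.] n>= 1.0 | dp(after turn, tool) [ -6.66 -15.23   2.26] | dp now [ -6.65 -15.23   2.26] q7 0.87
```

Call:
servo_tool --dp '[[-0.415,-0.95,0],[-0.415,-0.95,0],[-0.415,-0.95,0],[-0.415,-0.95,0],[-0.415,-0.95,0],[-0.415,-0.95,0],[-0.415,-0.95,0],[-0.415,-0.95,0],[-0.415,-0.95,0],[-0.415,-0.95,0],[-0.415,-0.95,0],[-0.415,-0.95,0],[-0.415,-0.95,0],[-0.415,-0.95,0],[-0.415,-0.95,0],[-0.415,-0.95,0],[0,0,0],[0,0,0]]' --dr '[[0,0,0],[0,0,0],[0,0,0],[0,0,0],[0,0,0],[0,0,0],[0,0,0],[0,0,0],[0,0,0],[0,0,0],[0,0,0],[0,0,0],[0,0,0],[0,0,0],[0,0,0],[0,0,0],[0,0,0],[0,0,0]]' --fingers '[85,85,85,85,85,85,85,85,85,85,85,85,85,85,85,85,85,85]'

```text
time_s: 3.32
tool_pos: [0.5645, 0.0626, 0.245]
orientation: [[-0.993, -0.117, -0.0], [-0.117, 0.993, -0.0], [0.001, -0.0, -1.0]]
force: [-0.5, 1.3, -0.7]
grip_width: 0.996
```

```bash
python3 - <<'E'
from h import *
plan(.565,.062,.1,96.8)
c=env.camera_params("wrist");img=env.get_image("wrist")
cv2.imwrite("pics/w1.png",img[:,:,::-1]); np.savez("w1.npz",**c)
E
```

```text
pos [0.5645 0.0626 0.245 ] yaw_y 96.7 t 3.32 w 85.0
dr [-0.    -0.    -0.001] n>= 1.0 | dp(after turn, tool) [-0.02 -0.04  7.25] | dp now [-0.03 -0.03  7.25] q7 1.55
```

View pics/w1.png

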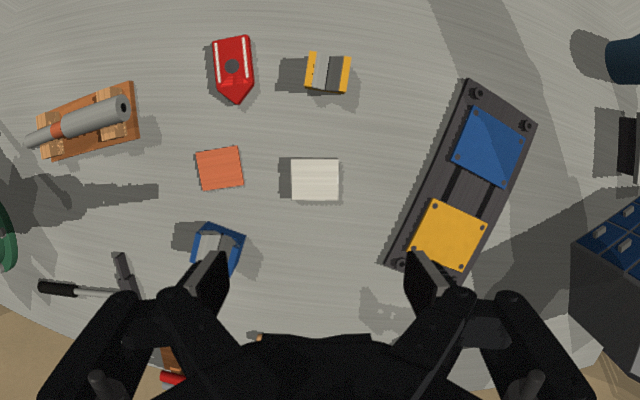

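```bash
python3 - <<'E'
from h import *
img=cv2.imread("pics/w1.png")[:,:,::-1].copy(); c=dict(np.load("w1.npz"))
Y=((15,120,60),(32,255,255)); B=((100,110,40),(125,255,255))
for k,col,roi,z in [("pk",((0,0,170),(180,40,255)),(270,145,350,210),.016),("sy",Y,(400,195,500,275),.016),("sb",B,(445,100,530,190),.016),("tp",((3,120,100),(14,255,255)),(190,140,250,195),.006)]:
    r,m=rect("wrist",img,c,*col,roi,z); print(k,[np.round(v,1) for v in r],np.round(m,1))
# small V: corner crop
a=img[40:105,285:370]; cv2.imwrite("pics/vs1.png",cv2.resize(a,None,fx=8,fy=8,interpolation=cv2.INTER_CUBIC)[:,:,::-1])
E
```

```text
pk [array([566.4,  61.5]), array([49. , 55.2]), np.float64(6.7)] [566.3  61.4]
sy [array([620.2, 244.9]), array([98.3, 79.1]), np.float64(74.6)] [619.1 246.3]
sb [array([495.9, 279. ]), array([97.2, 78. ]), np.float64(74.6)] [495.9 279. ]
tp [array([566.6, -57.4]), array([49.1, 56.2]), np.float64(13.9)] [566.6 -57.4]
```

View pics/vs1.png

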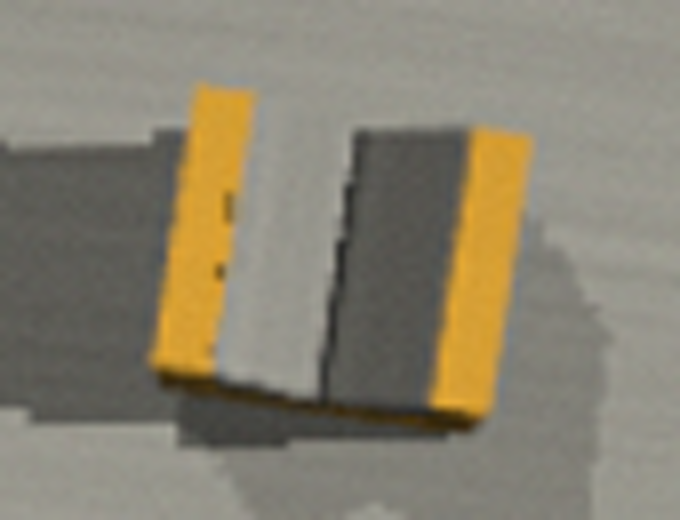

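```bash
python3 - <<'E'
from h import *
c=dict(np.load("w1.npz"))
P=np.array([onplane(c,(285+x/8-.0,40+y/8),.0335,"wrist") for x,y in [(197,86),(532,133),(490,415),(152,365)]])*1000
print(P.round(1),P.mean(0)); 
e=lambda a,b:(np.linalg.norm(P[a]-P[b]).round(1),np.degrees(np.arctan2(*(P[a]-P[b])[::-1])).round(1))
print(e(0,1),e(3,2),e(0,3),e(1,2))
plan(.5657,.0617,.018,96.75)
E
```

```text
[[421.4  39.3]
 [422.2  84.9]
 [462.4  83.8]
 [461.1  37.8]] [441.7693913   61.43377629]
(np.float64(45.6), np.float64(-91.0)) (np.float64(46.0), np.float64(-91.6)) (np.float64(39.7), np.float64(177.9)) (np.float64(40.2), np.float64(178.5))
pos [0.5642 0.0637 0.245 ] yaw_y 96.78 t 3.37 w 85.0
dr [-0. -0.  0.] n>= 1.0 | dp(after turn, tool) [-0.06 -0.11 11.35] | dp now [-0.07 -0.11 11.35] q7 1.55
```

Call:
servo_tool --dp '[[-0.01,0,0.9],[-0.01,0,0.9],[-0.01,-0.01,0.9],[-0.01,-0.01,0.9],[-0.01,-0.01,0.9],[0,0,0.9],[0,0,0.9],[0,0,0.9],[0,0,0.9],[0,0,0.9],[0,0,0.9],[0,0,0.5],[0,0,0.5],[0,0,0.25],[0,0,0.2],[0,0,0]]' --dr '[[0,0,0],[0,0,0],[0,0,0],[0,0,0],[0,0,0],[0,0,0],[0,0,0],[0,0,0],[0,0,0],[0,0,0],[0,0,0],[0,0,0],[0,0,0],[0,0,0],[0,0,0],[0,0,0]]' --fingers '[85,85,85,85,85,85,85,85,85,85,85,85,85,85,85,85]'

```text
time_s: 4.7
tool_pos: [0.5653, 0.0634, 0.0181]
orientation: [[-0.993, -0.119, -0.0], [-0.119, 0.993, -0.0], [0.0, -0.0, -1.0]]
force: [-0.2, -1.1, 0.6]
grip_width: 0.995
```

```bash
python3 - <<'E'
from h import *
plan(.5657,.0617,.018,96.75)
E
```

```text
pos [0.5653 0.0634 0.0181] yaw_y 96.83 t 4.7 w 84.9
dr [-0.    -0.     0.001] n>= 1.0 | dp(after turn, tool) [-0.01 -0.08  0.  ] | dp now [-0.01 -0.08  0.  ] q7 1.67
```

Call:
servo_tool --dp '[[0,-0.08,0],[0,0,0],[0,0,0],[0,0,0],[0,0,0],[0,0,0],[0,0,0],[0,0,0],[0,0,0],[0,0,0]]' --dr '[[0,0,0],[0,0,0],[0,0,0],[0,0,0],[0,0,0],[0,0,0],[0,0,0],[0,0,0],[0,0,0],[0,0,0]]' --fingers '[85,50,50,50,50,50,50,50,50,50]' --grip_force 60

```text
time_s: 5.53
tool_pos: [0.566, 0.0616, 0.0192]
orientation: [[-0.993, -0.118, 0.001], [-0.118, 0.993, 0.0], [-0.001, 0.0, -1.0]]
force: [-3.6, -1.1, 12.2]
grip_width: 0.635
```

```bash
python3 - <<'E'
from h import *
plan(.5657,.0617,.1,74.7)
E
```

```text
pos [0.566  0.0616 0.0192] yaw_y 96.8 t 5.53 w 54.2
dr [0.    0.    0.246] n>= 4.0 | dp(after turn, tool) [ 0.01  0.   -4.04] | dp now [ 0.01  0.01 -4.04] q7 1.67
```

Call:
servo_tool --dp '[[0,0,-0.2],[0,0,-0.5],[0,0,-0.9],[0,0,-0.9],[0,0,-0.9],[0,0,-0.6],[0,0,0],[0,0,0],[0,0,0],[0,0,0]]' --dr '[[0,0,0],[0,0,0],[0,0,0],[0,0,0],[0,0,0],[0,0,0],[0,0,0.0615],[0,0,0.0615],[0,0,0.0615],[0,0,0.0615]]' --fingers '[50,50,50,50,50,50,50,50,50,50]'

```text
time_s: 6.37
tool_pos: [0.5655, 0.0617, 0.0988]
orientation: [[-0.963, 0.269, 0.0], [0.269, 0.963, 0.0], [-0.0, 0.0, -1.0]]
force: [-1.3, 0.3, -3.5]
grip_width: 0.626
```

```bash
python3 - <<'E'
from h import *
plan(.6195,.2462,.08,74.7)
c=env.camera_params("wrist");img=env.get_image("wrist")
cv2.imwrite("pics/w2.png",img[:,:,::-1]); np.savez("w2.npz",**c)
E
```

```text
pos [0.5655 0.0617 0.0988] yaw_y 74.4 t 6.37 w 53.4
dr [ 0.     0.    -0.003] n>= 1.0 | dp(after turn, tool) [-0.17  9.61  0.94] | dp now [-0.12  9.61  0.94] q7 1.3
```

View pics/w2.png

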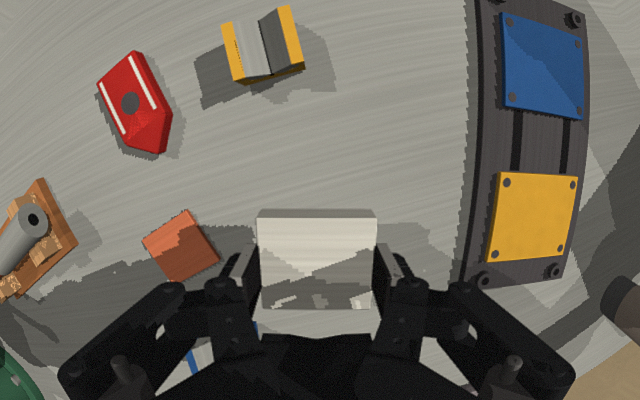

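Call:
servo_tool --dp '[[-0.01,0.4,0],[-0.01,0.8,0],[-0.01,0.9,0],[-0.01,0.9,0],[-0.01,0.9,0],[-0.01,0.9,0],[-0.01,0.9,0],[-0.01,0.9,0],[-0.01,0.9,0],[-0.01,0.9,0],[-0.01,0.8,0],[-0.02,0.4,0],[0,0,0.5],[0,0,0.6],[0,0,0.6],[0,0,0.5],[0,0,0],[0,0,0]]' --dr '[[0,0,0],[0,0,0],[0,0,0],[0,0,0],[0,0,0],[0,0,0],[0,0,0],[0,0,0],[0,0,0],[0,0,0],[0,0,0],[0,0,-0.003],[0,0,0],[0,0,0],[0,0,0],[0,0,0],[0,0,0],[0,0,0]]' --fingers '[50,50,50,50,50,50,50,50,50,50,50,50,50,50,50,50,50,50]'

```text
time_s: 7.92
tool_pos: [0.6184, 0.2451, 0.0533]
orientation: [[-0.965, 0.261, -0.002], [0.261, 0.965, -0.001], [0.001, -0.001, -1.0]]
force: [0.4, 0.9, -2.5]
grip_width: 0.629
```

```bash
python3 - <<'E'
from h import *
plan(.6195,.2462,.0355,74.7)
c=env.camera_params("wrist");img=env.get_image("wrist")
cv2.imwrite("pics/w3.png",img[:,:,::-1]); np.savez("w3.npz",**c)
E
```

```text
pos [0.6184 0.2451 0.0533] yaw_y 74.89 t 7.92 w 53.7
dr [-0.001 -0.001  0.002] n>= 1.0 | dp(after turn, tool) [-0.04  0.07  0.89] | dp now [-0.04  0.07  0.89] q7 1.07
```

View pics/w3.png

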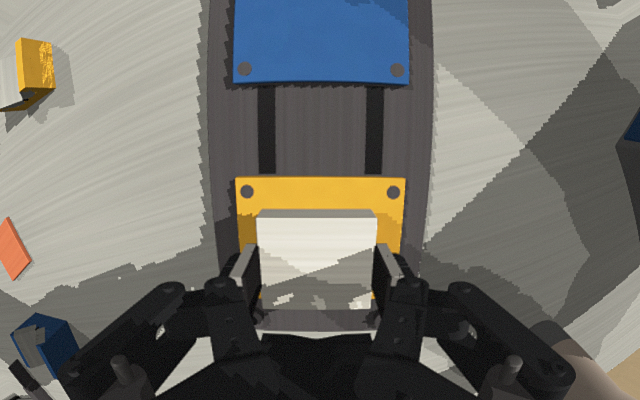

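```bash
python3 - <<'E'
from h import *
c=dict(np.load("w3.npz"))
P=[onplane(c,p,.016,"wrist")*1000 for p in [(235,178),(406,178),(233,81),(409,87)]]
print(np.round(P,1)); a=np.deg2rad(164.7);u=np.array([np.cos(a),np.sin(a)])
print((P[0]+P[1])/2-39*u,(P[2]+P[3])/2+39*u)
for i,j in((0,1),(2,3)): d=P[j]-P[i];print(np.linalg.norm(d),np.degrees(np.arctan2(d[1],d[0])))
# block top corners: bottom edge of front face
for p in [(257,217),(377,217)]: print(onplane(c,p,.0533-.0192+.016,"wrist")*1000)
E
```

```text
[[571.  211.9]
 [595.6 303.3]
 [519.7 226.2]
 [547.1 316.4]]
[620.88594847 247.30127555] [495.77678078 281.59420128]
94.66409121052986 74.91961322995054
94.27805684002116 73.07803202923212
[586.83337472 226.6151051 ]
[600.85330885 278.48501442]
```

Call:
servo_tool --dp '[[-0.085,0.07,0.3],[0,0,0.25],[0,0,0.15],[0,0,0.1],[0,0,0.05],[0,0,0]]' --dr '[[0,0,0],[0,0,0],[0,0,0],[0,0,0],[0,0,0],[0,0,0]]' --fingers '[50,50,50,50,50,50]'

```text
time_s: 8.47
tool_pos: [0.6207, 0.2469, 0.0371]
orientation: [[-0.966, 0.26, -0.0], [0.26, 0.966, -0.0], [0.0, -0.0, -1.0]]
force: [-0.1, -0.2, -4.0]
grip_width: 0.632
```

Call:
servo_tool --dp '[[0,0,0.05],[0,0,0.05],[0,0,0]]' --dr '[[0,0,0],[0,0,0],[0,0,0]]' --fingers '[50,50,50]'

```text
time_s: 8.72
tool_pos: [0.621, 0.2471, 0.0355]
orientation: [[-0.966, 0.26, 0.0], [0.26, 0.966, 0.0], [-0.0, 0.0, -1.0]]
force: [-0.0, -0.5, -3.0]
grip_width: 0.628
```

Call:
servo_tool --dp '[[0,0,0.05],[0,0,0.03],[0,0,0]]' --dr '[[0,0,0],[0,0,0],[0,0,0]]' --fingers '[50,50,50]'

```text
time_s: 8.97
tool_pos: [0.621, 0.2471, 0.0353]
orientation: [[-0.966, 0.26, 0.0], [0.26, 0.966, 0.001], [0.0, 0.001, -1.0]]
force: [-10.0, -3.2, 21.3]
grip_width: 0.632
```

Call:
servo_tool --dp '[[0,0,-0.08],[0,0,0],[0,0,0],[0,0,0],[0,0,0],[0,0,0],[0,0,-0.5],[0,0,-0.9],[0,0,-0.9],[0,0,-0.9],[0,0,-0.9],[0,0,-0.9],[0,0,0]]' --dr '[[0,0,0],[0,0,0],[0,0,0],[0,0,0],[0,0,0],[0,0,0],[0,0,0],[0,0,0],[0,0,0],[0,0,0],[0,0,0],[0,0,0],[0,0,0]]' --fingers '[50,75,75,75,75,75,75,75,75,75,75,75,75]'

```text
time_s: 10.05
tool_pos: [0.6226, 0.2475, 0.1397]
orientation: [[-0.966, 0.26, 0.004], [0.26, 0.966, 0.002], [-0.004, 0.003, -1.0]]
force: [0.1, 0.8, 0.8]
grip_width: 0.879
```

```bash
python3 - <<'E'
from h import *
plan(.4418,.0614,.14,88.5)
for n in("wrist","top"):
    c=env.camera_params(n);img=env.get_image(n)
    cv2.imwrite(f"pics/{n}4.png",img[:,:,::-1]); np.savez(f"{n}4.npz",**c)
a=cv2.imread("pics/top4.png")[130:290,160:500]; cv2.imwrite("pics/topc4.png",cv2.resize(a,None,fx=2.35,fy=2.35,interpolation=cv2.INTER_CUBIC))
E
```

```text
pos [0.6226 0.2475 0.1397] yaw_y 74.93 t 10.05 w 75.1
dr [ 0.002  0.003 -0.151] n>= 2.0 | dp(after turn, tool) [ 8.79 -9.54 -0.01] | dp now [  6.31 -11.33  -0.08] q7 1.03
```

View pics/wrist4.png

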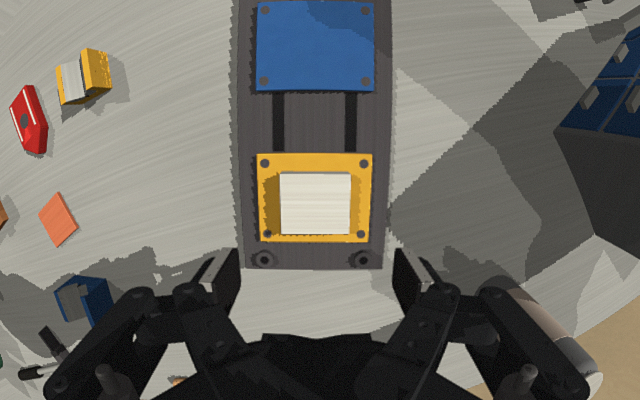

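View pics/topc4.png

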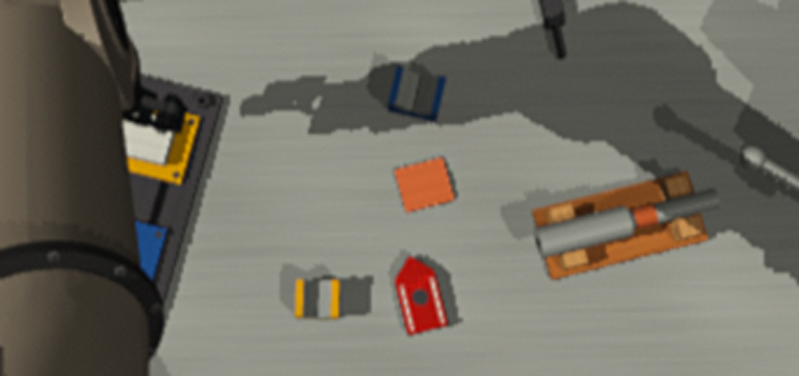

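```bash
python3 - <<'E'
from h import *
img=cv2.imread("pics/wrist4.png")[:,:,::-1].copy(); c=dict(np.load("wrist4.npz"))
Y=((15,120,60),(32,255,255)); B=((100,110,40),(125,255,255))
for k,col,roi,z in [("pk",((0,0,170),(180,50,255)),(270,165,360,240),.032),("sy",Y,(245,145,385,250),.016),("sb",B,(245,0,385,100),.016)]:
    r,m=rect("wrist",img,c,*col,roi,z); print(k,[np.round(v,1) for v in r],np.round(m,1))
E
```

```text
pk [array([620.6, 247.8]), array([55. , 48.6]), np.float64(74.8)] [620.6 247.8]
sy [array([620.2, 247. ]), array([96.2, 78.6]), np.float64(74.6)] [620.3 247.1]
sb [array([496.4, 281.1]), array([95.2, 77.7]), np.float64(74.5)] [496.4 281.2]
```

Call:
servo_tool --dp '[[0,0,0],[0,0,0],[0.73,-0.8,0],[0.73,-0.8,0],[0.73,-0.8,0],[0.73,-0.8,0],[0.73,-0.8,0],[0.73,-0.8,0],[0.73,-0.8,0],[0.73,-0.8,0],[0.73,-0.8,0],[0.73,-0.8,0],[0.73,-0.8,0],[0.73,-0.75,0],[0,0,0],[0,0,0]]' --dr '[[0,0,-0.0755],[0,0,-0.0755],[0,0,0],[0,0,0],[0,0,0],[0,0,0],[0,0,0],[0,0,0],[0,0,0],[0,0,0],[0,0,0],[0,0,0],[0,0,0],[0,0,0],[0,0,0],[0,0,0]]' --fingers '[75,75,75,75,75,75,75,75,75,75,75,75,75,75,75,75]'

```text
time_s: 11.48
tool_pos: [0.4402, 0.0601, 0.1352]
orientation: [[-1.0, 0.027, -0.001], [0.027, 1.0, 0.0], [0.001, 0.0, -1.0]]
force: [0.4, 0.2, -0.5]
grip_width: 0.881
```

```bash
python3 - <<'E'
from h import *
plan(.4418,.0614,.025,88.5)
for n in("wrist",):
    c=env.camera_params(n);img=env.get_image(n)
    cv2.imwrite(f"pics/{n}5.png",img[:,:,::-1]); np.savez(f"{n}5.npz",**c)
E
```

```text
pos [0.4402 0.0601 0.1352] yaw_y 88.48 t 11.48 w 75.3
dr [ 0. -0. -0.] n>= 1.0 | dp(after turn, tool) [-0.08  0.07  5.51] | dp now [-0.08  0.07  5.51] q7 1.38
```

View pics/wrist5.png

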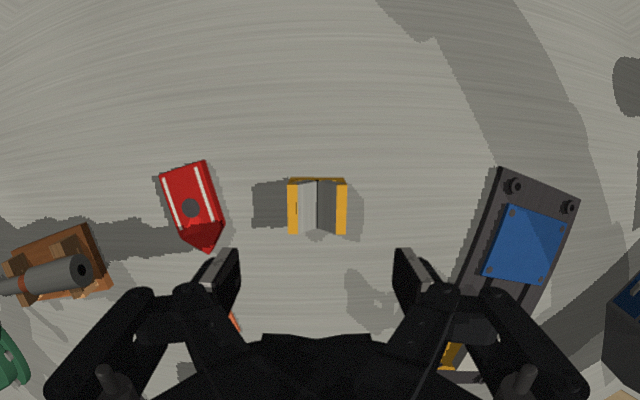

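```bash
python3 - <<'E'
from h import *
img=cv2.imread("pics/wrist5.png"); cv2.imwrite("pics/vs5.png",cv2.resize(img[165:250,270:365],None,fx=6,fy=6,interpolation=cv2.INTER_CUBIC))
E
```

```text
(no output)
```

View pics/vs5.png

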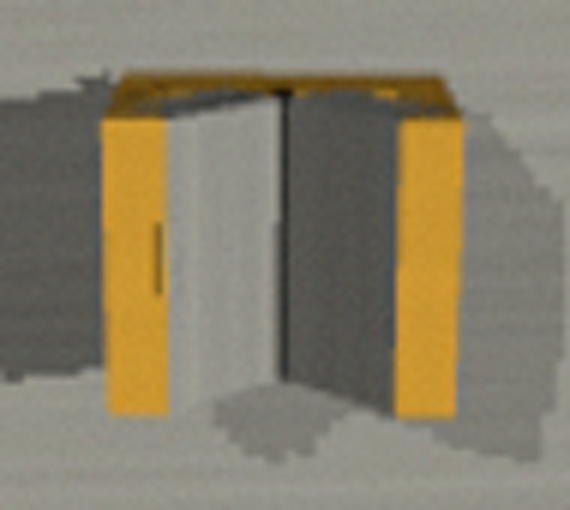

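```bash
python3 - <<'E'
from h import *
c=dict(np.load("wrist5.npz"))
P=np.array([onplane(c,(270+x/6,165+y/6),.0335,"wrist") for x,y in [(102,118),(464,118),(457,416),(107,414)]])*1000
print(P.round(1),P.mean(0)); 
e=lambda a,b:(np.linalg.norm(P[a]-P[b]).round(1),np.degrees(np.arctan2(*(P[b]-P[a])[::-1])).round(1))
print(e(0,1),e(3,2),e(0,3),e(1,2))
plan(P.mean(0)[0]/1000,P.mean(0)[1]/1000,.025,88.9)
E
```

```text
[[420.2  39. ]
 [421.4  84.7]
 [461.6  83.8]
 [460.   37.6]] [440.78043562  61.26731228]
(np.float64(45.7), np.float64(88.5)) (np.float64(46.3), np.float64(88.1)) (np.float64(39.9), np.float64(-2.1)) (np.float64(40.2), np.float64(-1.3))
pos [0.4409 0.0607 0.1353] yaw_y 88.52 t 11.53 w 74.9
dr [ 0.     0.    -0.004] n>= 1.0 | dp(after turn, tool) [0.01 0.03 5.51] | dp now [0.01 0.03 5.51] q7 1.38
```

Call:
servo_tool --dp '[[-0.01,0.03,0.5],[0,0,0.9],[0,0,0.9],[0,0,0.9],[0,0,0.9],[0,0,0.7],[0,0,0.4],[0,0,0.25],[0,0,0],[0,0,0],[0,0,0],[0,0,0],[0,0,0],[0,0,0],[0,0,0],[0,0,0],[0,0,0],[0,0,0]]' --dr '[[0,0,0],[0,0,0],[0,0,0],[0,0,0],[0,0,0],[0,0,0],[0,0,0],[0,0,0],[0,0,0],[0,0,0],[0,0,0],[0,0,0],[0,0,0],[0,0,0],[0,0,0],[0,0,0],[0,0,0],[0,0,0]]' --fingers '[75,75,75,75,75,75,75,75,75,40,40,40,40,40,40,40,40,40]'

```text
time_s: 13.03
tool_pos: [0.4416, 0.0614, 0.0272]
orientation: [[-1.0, 0.026, 0.001], [0.026, 1.0, 0.001], [-0.001, 0.001, -1.0]]
force: [-2.9, 0.4, 6.9]
grip_width: 0.523
```

```bash
python3 - <<'E'
from h import *
plan(.6205,.2474,.14,74.6)
E
```

```text
pos [0.4416 0.0614 0.0272] yaw_y 88.54 t 13.03 w 44.6
dr [0.001 0.001 0.155] n>= 2.0 | dp(after turn, tool) [-6.16 11.34 -5.64] | dp now [-8.71  9.53 -5.62] q7 1.51
```

Call:
servo_tool --dp '[[0,0,-0.4],[0,0,-0.8],[0,0,-0.9],[0,0,-0.9],[0,0,-0.9],[0,0,-0.9],[0,0,-0.8],[0,0,0],[0,0,0],[0,0,0]]' --dr '[[0,0,0],[0,0,0],[0,0,0],[0,0,0],[0,0,0],[0,0,0],[0,0,0],[0,0,0.0775],[0,0,0.0775],[0,0,0]]' --fingers '[40,40,40,40,40,40,40,40,40,40]'

```text
time_s: 13.87
tool_pos: [0.441, 0.0612, 0.1393]
orientation: [[-0.962, 0.272, 0.001], [0.272, 0.962, 0.001], [-0.001, 0.001, -1.0]]
force: [-0.1, 1.2, -5.1]
grip_width: 0.522
```

```bash
python3 - <<'E'
from h import *
plan(.6205,.2474,.14,74.6)
E
```

```text
pos [0.441  0.0612 0.1393] yaw_y 74.21 t 13.87 w 44.6
dr [ 0.001  0.    -0.004] n>= 1.0 | dp(after turn, tool) [-6.18 11.36 -0.04] | dp now [-6.1  11.4  -0.02] q7 1.14
```

Call:
servo_tool --dp '[[-0.2,0.4,0],[-0.4,0.75,0],[-0.45,0.85,0],[-0.45,0.85,0],[-0.45,0.85,0],[-0.45,0.85,0],[-0.45,0.85,0],[-0.45,0.85,0],[-0.45,0.85,0],[-0.45,0.85,0],[-0.45,0.85,0],[-0.45,0.85,0],[-0.45,0.85,0],[-0.4,0.6,0],[-0.2,0.25,0],[0,0,0.7],[0,0,0.7],[0,0,0.6],[0,0,0],[0,0,0]]' --dr '[[0,0,0],[0,0,0],[0,0,0],[0,0,0],[0,0,0],[0,0,0],[0,0,0],[0,0,0],[0,0,0],[0,0,0],[0,0,0],[0,0,0],[0,0,0],[0,0,0],[0,0,0],[0,0,0],[0,0,0],[0,0,0],[0,0,0],[0,0,0]]' --fingers '[40,40,40,40,40,40,40,40,40,40,40,40,40,40,40,40,40,40,40,40]'

```text
time_s: 15.53
tool_pos: [0.619, 0.2464, 0.097]
orientation: [[-0.964, 0.266, -0.002], [0.266, 0.964, -0.001], [0.002, -0.002, -1.0]]
force: [0.6, 0.3, -2.8]
grip_width: 0.524
```

```bash
python3 - <<'E'
from h import *
plan(.6205,.2474,.059,74.6)
for n in("wrist",):
    c=env.camera_params(n);img=env.get_image(n)
    cv2.imwrite(f"pics/{n}6.png",img[:,:,::-1]); np.savez(f"{n}6.npz",**c)
E
```

```text
pos [0.619  0.2464 0.097 ] yaw_y 74.58 t 15.53 w 44.8
dr [-0.001 -0.001 -0.   ] n>= 1.0 | dp(after turn, tool) [-0.06  0.07  1.9 ] | dp now [-0.06  0.07  1.9 ] q7 1.03
```

View pics/wrist6.png

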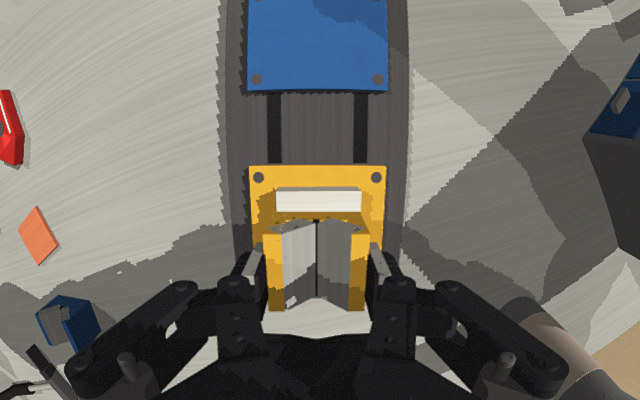

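Call:
servo_tool --dp '[[-0.1,0.05,0.4],[0,0,0.5],[0,0,0.4],[0,0,0.2],[0,0,0.15],[0,0,0.05],[0,0,0],[0,0,0]]' --dr '[[0,0,0],[0,0,0],[0,0,0],[0,0,0],[0,0,0],[0,0,0],[0,0,0],[0,0,0]]' --fingers '[40,40,40,40,40,40,40,40]'

```text
time_s: 16.25
tool_pos: [0.6223, 0.2477, 0.0645]
orientation: [[-0.964, 0.266, 0.0], [0.266, 0.964, 0.0], [-0.0, 0.0, -1.0]]
force: [0.3, -0.1, -3.2]
grip_width: 0.523
```

Call:
servo_tool --dp '[[0.04,-0.04,0.1],[0,0,0.08],[0,0,0.05],[0,0,0],[0,0,0]]' --dr '[[0,0,0],[0,0,0],[0,0,0],[0,0,0],[0,0,0]]' --fingers '[40,40,40,40,40]'

```text
time_s: 16.67
tool_pos: [0.6212, 0.2472, 0.0597]
orientation: [[-0.964, 0.266, -0.0], [0.266, 0.964, -0.0], [0.0, -0.0, -1.0]]
force: [-0.1, -0.1, -3.8]
grip_width: 0.519
```

Call:
servo_tool --dp '[[0,0,0.04],[0,0,0.03],[0,0,0],[0,0,0]]' --dr '[[0,0,0],[0,0,0],[0,0,0],[0,0,0]]' --fingers '[40,40,40,40]'

```text
time_s: 17.0
tool_pos: [0.6213, 0.2472, 0.0593]
orientation: [[-0.964, 0.266, 0.0], [0.266, 0.964, 0.0], [-0.0, 0.001, -1.0]]
force: [-5.3, -1.6, 11.3]
grip_width: 0.522
```

Call:
servo_tool --dp '[[0,0,-0.03],[0,0,0],[0,0,0],[0,0,0],[0,0,0],[0,0,-0.4],[0,0,-0.9],[0,0,-0.9],[0,0,-0.9],[0,0,-0.9],[0,0,-0.7],[0,0,0]]' --dr '[[0,0,0],[0,0,0],[0,0,0],[0,0,0],[0,0,0],[0,0,0],[0,0,0],[0,0,0],[0,0,0],[0,0,0],[0,0,0],[0,0,0]]' --fingers '[40,72,72,72,72,72,72,72,72,72,72,72]'

```text
time_s: 18.0
tool_pos: [0.6226, 0.2476, 0.1565]
orientation: [[-0.964, 0.266, 0.004], [0.266, 0.964, 0.002], [-0.003, 0.003, -1.0]]
force: [1.2, -0.0, 0.2]
grip_width: 0.843
```

```bash
python3 - <<'E'
from h import *
plan(.655,-.09,.19,74.6)
for n in("wrist",):
    c=env.camera_params(n);img=env.get_image(n)
    cv2.imwrite(f"pics/{n}7.png",img[:,:,::-1]); np.savez(f"{n}7.npz",**c)
cv2.imwrite("pics/wc7.png",cv2.resize(img[120:290,230:400],None,fx=3.5,fy=3.5,interpolation=cv2.INTER_CUBIC)[:,:,::-1])
E
```

```text
pos [0.6226 0.2476 0.1565] yaw_y 74.58 t 18.0 w 72.0
dr [ 0.002  0.002 -0.   ] n>= 1.0 | dp(after turn, tool) [ -6.05 -15.84  -1.68] | dp now [ -6.06 -15.84  -1.7 ] q7 1.01
```

View pics/wc7.png

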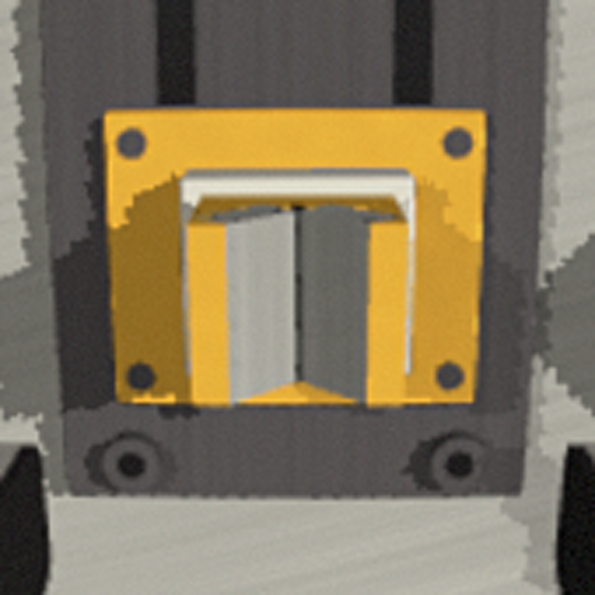

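```bash
python3 - <<'E'
from h import *
c=dict(np.load("wrist7.npz"))
def show(P):
    e=lambda a,b:(np.linalg.norm(P[a]-P[b]).round(1),np.degrees(np.arctan2(*(P[b]-P[a])[::-1])).round(1))
    print(P.mean(0).round(1),e(0,1),e(3,2),e(0,3),e(1,2))
show(np.array([onplane(c,(230+x/3.5,120+y/3.5),.0655,"wrist") for x,y in [(189,223),(408,221),(402,405),(192,404)]])*1000)
c=env.camera_params("top")
show(np.array([onplane(c,(160+x/2.35,130+y/2.35),.046,"top") for x,y in [(400,66),(446,73),(437,114),(390,108)]])*1000)
img=cv2.imread("pics/topc.png"); cv2.imwrite("pics/vl0.png",cv2.resize(img[40:140,350:500],None,fx=5,fy=5))
E
```

```text
[620.4 248.2] (np.float64(45.1), np.float64(75.0)) (np.float64(45.5), np.float64(74.2)) (np.float64(39.9), np.float64(-16.2)) (np.float64(40.6), np.float64(-15.7))
[663. -53.] (np.float64(51.1), np.float64(-99.7)) (np.float64(51.7), np.float64(-98.3)) (np.float64(48.5), np.float64(165.8)) (np.float64(47.2), np.float64(166.4))
```

View pics/vl0.png

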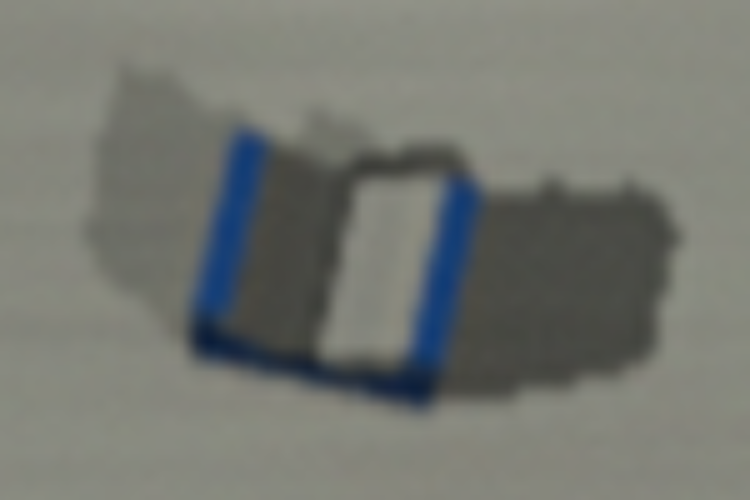

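Call:
servo_tool --dp '[[-0.2,-0.5,-0.1],[-0.36,-0.9,-0.1],[-0.36,-0.9,-0.1],[-0.36,-0.9,-0.1],[-0.36,-0.9,-0.1],[-0.36,-0.9,-0.1],[-0.36,-0.9,-0.1],[-0.36,-0.9,-0.1],[-0.36,-0.9,-0.1],[-0.36,-0.9,-0.1],[-0.36,-0.9,-0.1],[-0.36,-0.9,-0.1],[-0.36,-0.9,-0.1],[-0.36,-0.9,-0.1],[-0.36,-0.9,-0.1],[-0.36,-0.9,-0.1],[0,0,0],[0,0,0]]' --dr '[[0,0,0],[0,0,0],[0,0,0],[0,0,0],[0,0,0],[0,0,0],[0,0,0],[0,0,0],[0,0,0],[0,0,0],[0,0,0],[0,0,0],[0,0,0],[0,0,0],[0,0,0],[0,0,-0.03],[0,0,0],[0,0,0]]' --fingers '[85,85,85,85,85,85,85,85,85,85,85,85,85,85,85,85,85,85]'

```text
time_s: 19.55
tool_pos: [0.6541, -0.0547, 0.1842]
orientation: [[-0.975, 0.223, -0.001], [0.223, 0.975, -0.001], [0.001, -0.001, -1.0]]
force: [-0.4, 0.8, 0.2]
grip_width: 0.995
```

```bash
python3 - <<'E'
from h import *
plan(.661,-.053,.033,77)
for n in("wrist",):
    c=env.camera_params(n);img=env.get_image(n)
    cv2.imwrite(f"pics/{n}8.png",img[:,:,::-1]); np.savez(f"{n}8.npz",**c)
cv2.imwrite("pics/wc8.png",cv2.resize(img[120:270,230:400],None,fx=4,fy=4,interpolation=cv2.INTER_CUBIC)[:,:,::-1])
E
```

```text
pos [ 0.6541 -0.0547  0.1842] yaw_y 77.13 t 19.55 w 85.0
dr [-0.001 -0.001  0.001] n>= 1.0 | dp(after turn, tool) [-0.32  0.16  7.56] | dp now [-0.33  0.17  7.56] q7 1.52
```

View pics/wrist8.png

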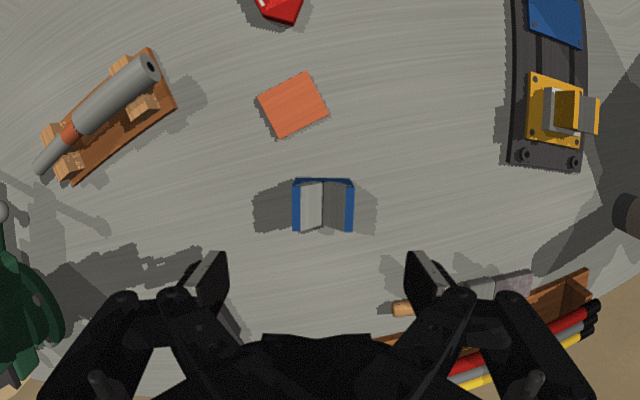

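View pics/wc8.png

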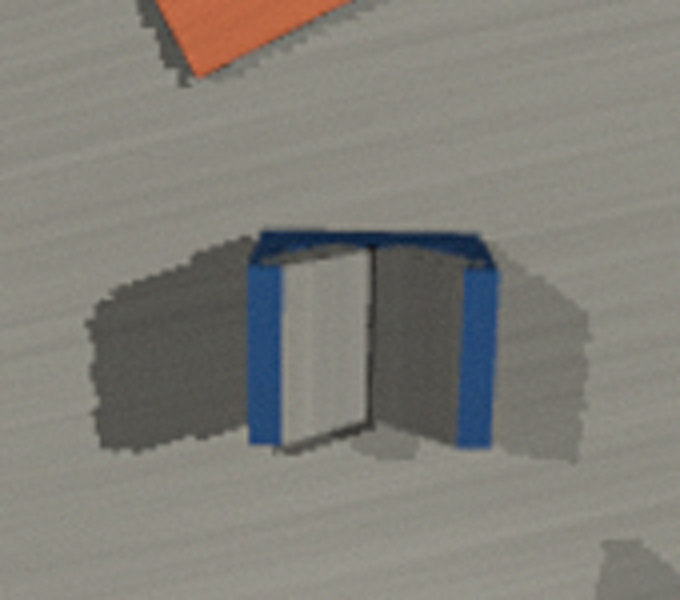

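```bash
python3 - <<'E'
from h import *
c=dict(np.load("wrist8.npz"))
def show(P):
    e=lambda a,b:(np.linalg.norm(P[a]-P[b]).round(1),np.degrees(np.arctan2(*(P[b]-P[a])[::-1])).round(1))
    print(P.mean(0).round(1),e(0,1),e(3,2),e(0,3),e(1,2)); return P.mean(0)/1000
m=show(np.array([onplane(c,(230+x/4,120+y/4),.046,"wrist") for x,y in [(248,267),(496,268),(491,448),(250,445)]])*1000)
plan(m[0],m[1],.033,76.4)
E
```

```text
[666.3 -50.9] (np.float64(54.6), np.float64(76.9)) (np.float64(55.3), np.float64(76.3)) (np.float64(41.6), np.float64(-13.5)) (np.float64(42.2), np.float64(-12.5))
pos [ 0.6541 -0.0532  0.1842] yaw_y 77.2 t 19.6 w 85.1
dr [-0.    -0.001  0.009] n>= 1.0 | dp(after turn, tool) [-0.56  0.25  7.56] | dp now [-0.58  0.25  7.56] q7 1.52
```

Call:
servo_tool --dp '[[-0.28,0.12,0.2],[-0.28,0.12,0.5],[0,0,0.9],[0,0,0.9],[0,0,0.9],[0,0,0.9],[0,0,0.9],[0,0,0.9],[0,0,0.7],[0,0,0.5],[0,0,0.25],[0,0,0]]' --dr '[[0,0,0.004],[0,0,0],[0,0,0],[0,0,0],[0,0,0],[0,0,0],[0,0,0],[0,0,0],[0,0,0],[0,0,0],[0,0,0],[0,0,0]]' --fingers '[85,85,85,85,85,85,85,85,85,85,85,85]'

```text
time_s: 20.6
tool_pos: [0.6663, -0.0501, 0.0327]
orientation: [[-0.974, 0.226, -0.002], [0.226, 0.974, -0.0], [0.001, -0.0, -1.0]]
force: [-1.1, -0.3, 2.0]
grip_width: 0.996
```

```bash
python3 - <<'E'
from h import *
plan(.6660,-.0510,.033,76.8)
E
```

```text
pos [ 0.6663 -0.0501  0.0327] yaw_y 76.94 t 20.6 w 85.1
dr [-0.    -0.001  0.002] n>= 1.0 | dp(after turn, tool) [ 0.   -0.05 -0.02] | dp now [ 0.   -0.05 -0.02] q7 1.58
```

Call:
servo_tool --dp '[[0,-0.05,0],[0,0,0],[0,0,0],[0,0,0],[0,0,0],[0,0,0],[0,0,0],[0,0,0],[0,0,0]]' --dr '[[0,0,0],[0,0,0],[0,0,0],[0,0,0],[0,0,0],[0,0,0],[0,0,0],[0,0,0],[0,0,0]]' --fingers '[50,50,50,50,50,50,50,50,50]' --grip_force 80

```text
time_s: 21.35
tool_pos: [0.6672, -0.0516, 0.0353]
orientation: [[-0.974, 0.227, 0.002], [0.227, 0.974, 0.0], [-0.002, 0.0, -1.0]]
force: [-1.5, -1.4, 6.0]
grip_width: 0.638
```

```bash
python3 - <<'E'
from h import *
plan(.495,.281,.15,74.6)
E
```

```text
pos [ 0.6672 -0.0516  0.0353] yaw_y 76.91 t 21.35 w 54.5
dr [0.    0.001 0.026] n>= 1.0 | dp(after turn, tool) [12.72 13.75 -5.73] | dp now [12.14 14.25 -5.75] q7 1.58
```

Call:
servo_tool --dp '[[0,0,-0.4],[0,0,-0.8],[0,0,-0.9],[0,0,-0.9],[0,0,-0.9],[0,0,-0.9],[0,0,-0.9],[0,0,0],[0.4,0.43,0],[0.7,0.75,0],[0.8,0.86,0],[0.8,0.86,0],[0.8,0.86,0],[0.8,0.86,0],[0.8,0.86,0],[0.8,0.86,0],[0.8,0.86,0],[0.8,0.86,0],[0.8,0.86,0]]' --dr '[[0,0,0],[0,0,0],[0,0,0],[0,0,0],[0,0,0],[0,0,0],[0,0,0],[0,0,0.026],[0,0,0],[0,0,0],[0,0,0],[0,0,0],[0,0,0],[0,0,0],[0,0,0],[0,0,0],[0,0,0],[0,0,0],[0,0,0]]' --fingers '[50,50,50,50,50,50,50,50,50,50,50,50,50,50,50,50,50,50,50]'

```text
time_s: 22.93
tool_pos: [0.5525, 0.1659, 0.148]
orientation: [[-0.964, 0.265, -0.001], [0.265, 0.964, -0.0], [0.001, -0.0, -1.0]]
force: [0.7, -0.5, -7.0]
grip_width: 0.636
```

```bash
python3 - <<'E'
from h import *
plan(.495,.281,.15,74.6)
E
```

```text
pos [0.5525 0.1659 0.148 ] yaw_y 74.62 t 22.93 w 54.3
dr [-0. -0.  0.] n>= 1.0 | dp(after turn, tool) [ 4.3   4.79 -0.1 ] | dp now [ 4.3   4.79 -0.1 ] q7 1.08
```

Call:
servo_tool --dp '[[0.8,0.88,0],[0.8,0.88,0],[0.8,0.88,0],[0.8,0.88,0],[0.7,0.78,0],[0.35,0.4,0],[0,0,0.5],[0,0,0.8],[0,0,0.8],[0,0,0.6],[0,0,0.2],[0,0,0],[0,0,0]]' --dr '[[0,0,0],[0,0,0],[0,0,0],[0,0,0],[0,0,0],[0,0,0],[0,0,0],[0,0,0],[0,0,0],[0,0,0],[0,0,0],[0,0,0],[0,0,0]]' --fingers '[50,50,50,50,50,50,50,50,50,50,50,50,50]'

```text
time_s: 24.02
tool_pos: [0.4972, 0.2777, 0.0902]
orientation: [[-0.964, 0.266, -0.0], [0.266, 0.964, -0.0], [-0.0, -0.0, -1.0]]
force: [0.5, 0.5, -7.1]
grip_width: 0.638
```

```bash
python3 - <<'E'
from h import *
plan(.4957,.2815,.0515,74.6)
for n in("wrist",):
    c=env.camera_params(n);img=env.get_image(n)
    cv2.imwrite(f"pics/{n}9.png",img[:,:,::-1]); np.savez(f"{n}9.npz",**c)
E
```

```text
pos [0.4972 0.2777 0.0902] yaw_y 74.55 t 24.02 w 54.5
dr [-0.     0.    -0.001] n>= 1.0 | dp(after turn, tool) [0.12 0.16 1.93] | dp now [0.12 0.16 1.93] q7 0.88
```

View pics/wrist9.png

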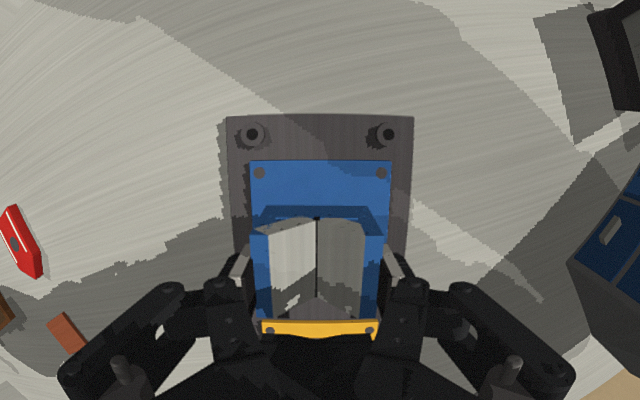

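```bash
python3 - <<'E'
from h import *
c=dict(np.load("wrist9.npz"))
P=[onplane(c,p,.016,"wrist")*1000 for p in [(250,160.5),(392.5,160)]]
a=np.deg2rad(164.6);u=np.array([np.cos(a),np.sin(a)]);print(P,(P[0]+P[1])/2-39*u)
E
```

```text
[array([445.25246158, 247.01315231]), array([470.05050631, 338.42031179])] [495.25120471 282.36004347]
```

Call:
servo_tool --dp '[[0.08,0.15,0.3],[0,0,0.5],[0,0,0.4],[0,0,0.25],[0,0,0.15],[0,0,0.1],[0,0,0],[0,0,0]]' --dr '[[0,0,0],[0,0,0],[0,0,0],[0,0,0],[0,0,0],[0,0,0],[0,0,0],[0,0,0]]' --fingers '[50,50,50,50,50,50,50,50]'

```text
time_s: 24.73
tool_pos: [0.4963, 0.2813, 0.0559]
orientation: [[-0.964, 0.266, -0.0], [0.266, 0.964, -0.0], [-0.0, -0.0, -1.0]]
force: [0.4, -0.4, -6.6]
grip_width: 0.637
```

Call:
servo_tool --dp '[[0,0,0.1],[0,0,0.08],[0,0,0.04],[0,0,0],[0,0,0]]' --dr '[[0,0,0],[0,0,0],[0,0,0],[0,0,0],[0,0,0]]' --fingers '[50,50,50,50,50]'

```text
time_s: 25.15
tool_pos: [0.4962, 0.2813, 0.0515]
orientation: [[-0.964, 0.266, -0.0], [0.266, 0.964, -0.0], [0.0, -0.0, -1.0]]
force: [0.7, -0.5, -6.6]
grip_width: 0.637
```

Call:
servo_tool --dp '[[0,0,0.04],[0,0,0.03],[0,0,0]]' --dr '[[0,0,0],[0,0,0],[0,0,0]]' --fingers '[50,50,50]'

```text
time_s: 25.4
tool_pos: [0.4962, 0.2814, 0.0512]
orientation: [[-0.964, 0.266, -0.0], [0.266, 0.964, 0.001], [0.0, 0.001, -1.0]]
force: [-7.9, -4.1, 17.8]
grip_width: 0.635
```

Seated. Release and rise.

Call:
servo_tool --dp '[[0,0,-0.03],[0,0,0],[0,0,0],[0,0,0],[0,0,0],[0,0,-0.4],[0,0,-0.9],[0,0,-0.9],[0,0,-0.9],[0,0,-0.9],[0,0,-0.9],[0,0,-0.6],[0,0,0]]' --dr '[[0,0,0],[0,0,0],[0,0,0],[0,0,0],[0,0,0],[0,0,0],[0,0,0],[0,0,0],[0,0,0],[0,0,0],[0,0,0],[0,0,0],[0,0,0]]' --fingers '[50,80,80,80,80,80,80,80,80,80,80,80,80]'

```text
time_s: 26.48
tool_pos: [0.4973, 0.2819, 0.1635]
orientation: [[-0.964, 0.266, 0.003], [0.266, 0.964, 0.002], [-0.002, 0.003, -1.0]]
force: [0.8, 0.3, -0.6]
grip_width: 0.939
```

```bash
python3 - <<'E'
from h import *
plan(.53,-.2,.2,14)
for n in("wrist",):
    c=env.camera_params(n);img=env.get_image(n)
    cv2.imwrite(f"pics/{n}10.png",img[:,:,::-1]); np.savez(f"{n}10.npz",**c)
cv2.imwrite("pics/wc10.png",cv2.resize(img[120:300,230:410],None,fx=3.3,fy=3.3,interpolation=cv2.INTER_CUBIC)[:,:,::-1])
# shaft from top image
a=cv2.imread("pics/top0.png")[195:255,375:485]; cv2.imwrite("pics/shc.png",cv2.resize(a,None,fx=7,fy=7,interpolation=cv2.INTER_CUBIC))
a=cv2.imread("pics/wrist8.png")[30:195,15:190]; cv2.imwrite("pics/shw.png",cv2.resize(a,None,fx=3.4,fy=3.4,interpolation=cv2.INTER_CUBIC))
E
```

```text
pos [0.4973 0.2819 0.1635] yaw_y 74.58 t 26.48 w 80.2
dr [0.003 0.    0.673] n>= 9.0 | dp(after turn, tool) [-23.78  -4.24  -1.82] | dp now [ -7.99 -22.79  -1.88] q7 0.83
```

View pics/wc10.png

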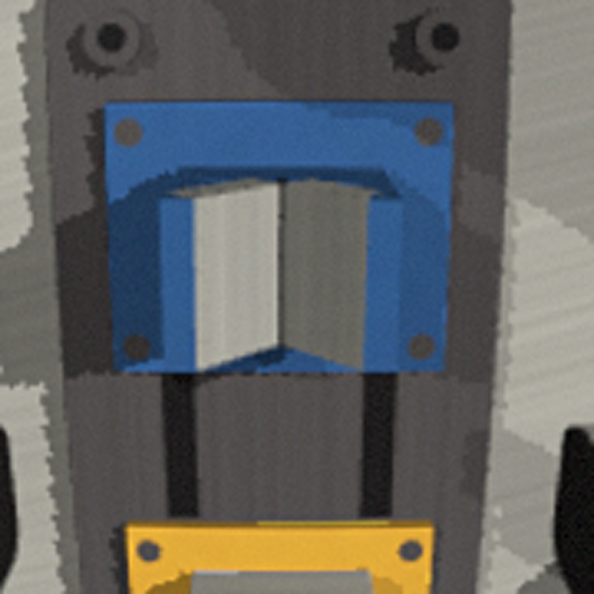

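View pics/shc.png

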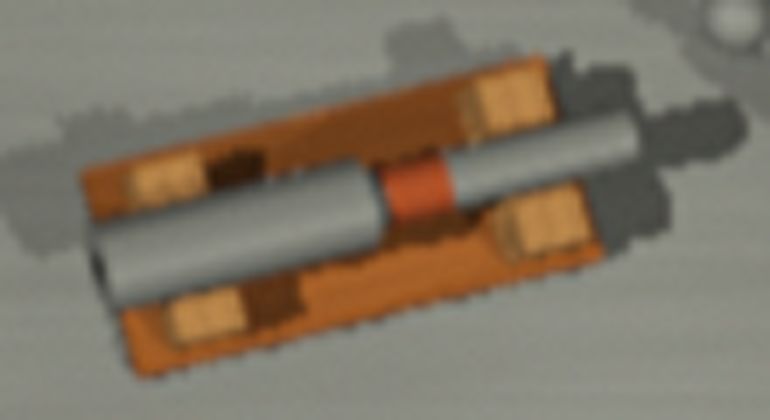

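```bash
python3 - <<'E'
from h import *
c=dict(np.load("wrist10.npz"))
def show(P):
    e=lambda a,b:(np.linalg.norm(P[a]-P[b]).round(1),np.degrees(np.arctan2(*(P[b]-P[a])[::-1])).round(1))
    print(P.mean(0).round(1),e(0,1),e(3,2),e(0,3),e(1,2)); return P.mean(0)/1000
show(np.array([onplane(c,(230+x/3.3,120+y/3.3),.062,"wrist") for x,y in [(161,198),(401,198),(399,370),(163,370)]])*1000)
c=env.camera_params("top")
A,S,B=[onplane(c,(375+x/7,195+y/7),.046,"top")*1000 for x,y in [(106,268),(368,201),(635,133)]]
print(A,S,B,np.degrees(np.arctan2(*(A-B)[::-1])),np.linalg.norm(A-S),np.linalg.norm(S-B))
E
```

```text
[495.4 282.5] (np.float64(54.9), np.float64(74.5)) (np.float64(56.6), np.float64(74.5)) (np.float64(41.9), np.float64(-16.7)) (np.float64(42.0), np.float64(-14.3))
[ 493.12275278 -180.6661537 ] [ 515.85793761 -276.77143799] [ 539.16249662 -375.70948867] 103.28148442545304 98.75785689334252 101.64566071919272
```

Call:
servo_tool --dp '[[0,0,-0.2],[0,0,-0.2],[0,0,-0.2],[0,0,-0.2],[0,0,-0.2],[0,0,-0.2],[0,0,-0.2],[0,0,-0.2],[0,0,-0.2],[-0.91,-0.19,0],[-0.91,-0.19,0],[-0.91,-0.19,0],[-0.91,-0.19,0],[-0.91,-0.19,0],[-0.91,-0.19,0],[-0.91,-0.19,0],[-0.91,-0.19,0],[-0.91,-0.19,0],[-0.91,-0.19,0],[-0.91,-0.19,0]]' --dr '[[0,0,0.0757],[0,0,0.0757],[0,0,0.0757],[0,0,0.0757],[0,0,0.0757],[0,0,0.0757],[0,0,0.0757],[0,0,0.0757],[0,0,0.0757],[0,0,0],[0,0,0],[0,0,0],[0,0,0],[0,0,0],[0,0,0],[0,0,0],[0,0,0],[0,0,0],[0,0,0],[0,0,0]]' --fingers '[80,80,80,80,80,80,80,80,80,80,80,80,80,80,80,80,80,80,80,80]'

```text
time_s: 28.2
tool_pos: [0.5007, 0.0744, 0.1962]
orientation: [[-0.231, 0.973, -0.001], [0.973, 0.231, -0.0], [-0.0, -0.001, -1.0]]
force: [0.8, 0.8, -0.2]
grip_width: 0.937
```

Call:
servo_tool --dp '[[-0.91,-0.19,0],[-0.91,-0.19,0],[-0.91,-0.19,0],[-0.91,-0.19,0],[-0.91,-0.19,0],[-0.91,-0.19,0],[-0.91,-0.19,0],[-0.91,-0.19,0],[-0.91,-0.19,0],[-0.91,-0.19,0],[-0.91,-0.19,0],[-0.91,-0.19,0],[-0.91,-0.19,0],[-0.91,-0.19,0],[-0.91,-0.19,0],[0,0,0],[0,0,0]]' --dr '[[0,0,0],[0,0,0],[0,0,0],[0,0,0],[0,0,0],[0,0,0],[0,0,0],[0,0,0],[0,0,0],[0,0,0],[0,0,0],[0,0,0],[0,0,0],[0,0,0],[0,0,0],[0,0,0],[0,0,0]]' --fingers '[80,80,80,80,80,80,80,80,80,80,80,80,80,80,80,80,80]'

```text
time_s: 29.62
tool_pos: [0.5072, -0.2038, 0.1962]
orientation: [[-0.228, 0.974, -0.001], [0.974, 0.228, -0.0], [-0.0, -0.001, -1.0]]
force: [0.7, 0.3, -0.4]
grip_width: 0.938
```

```bash
python3 - <<'E'
from h import *
plan(.5114,-.2575,.041,13.3)
for n in("wrist",):
    c=env.camera_params(n);img=env.get_image(n)
    cv2.imwrite(f"pics/{n}11.png",img[:,:,::-1]); np.savez(f"{n}11.npz",**c)
cv2.imwrite("pics/wc11.png",cv2.resize(img[80:330,220:420],None,fx=2.4,fy=2.4,interpolation=cv2.INTER_CUBIC)[:,:,::-1])
E
```

```text
pos [ 0.5072 -0.2038  0.1962] yaw_y 13.19 t 29.62 w 80.1
dr [-0.001  0.    -0.001] n>= 1.0 | dp(after turn, tool) [-2.66 -0.41  7.76] | dp now [-2.66 -0.4   7.76] q7 0.79
```

View pics/wrist11.png

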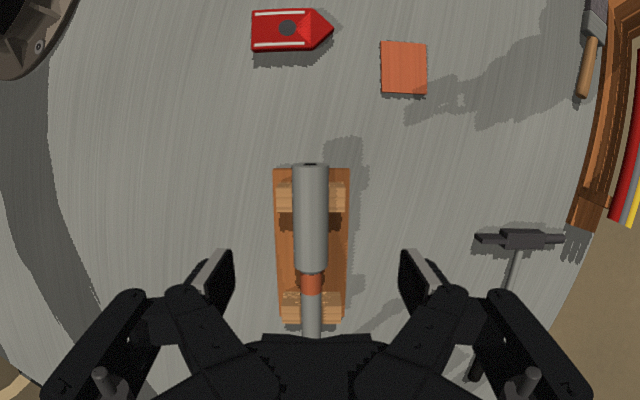

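View pics/wc11.png

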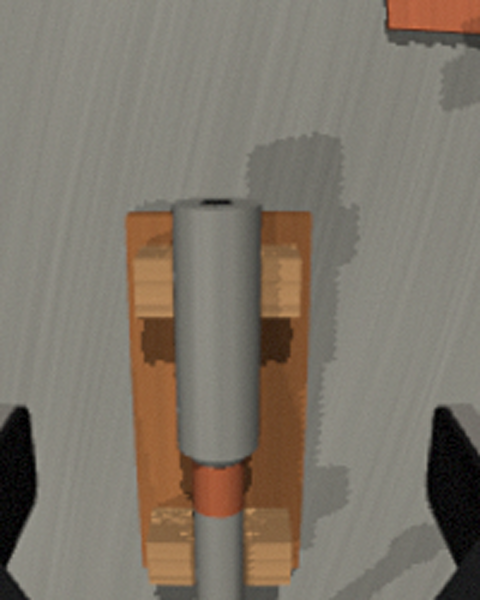

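```bash
python3 - <<'E'
from h import *
c=dict(np.load("wrist11.npz"))
f=lambda x,y,z:onplane(c,(220+x/2.4,80+y/2.4),z,"wrist")*1000
for p in [(217.5,207,.046),(217.5,240,.046),(218,440,.046),(218,455,.046),(218,465,.063),(219.5,540,.046)]: print(p,f(*p).round(1))
d=f(217.5,240,.046)-f(219.5,540,.046); print(np.degrees(np.arctan2(d[1],d[0])))
d=f(217.5,240,.046)-f(218,440,.046); print(np.degrees(np.arctan2(d[1],d[0])))
E
```

```text
(217.5, 207, 0.046) [ 496.3 -179. ]
(217.5, 240, 0.046) [ 499.2 -191.4]
(218, 440, 0.046) [ 518.1 -273.1]
(218, 455, 0.046) [ 519.6 -280. ]
(218, 465, 0.063) [ 518.9 -275.7]
(219.5, 540, 0.046) [ 529.8 -322. ]
103.18280435299148
102.99097896694816
```

Call:
servo_tool --dp '[[-0.6,-0.08,0],[-0.9,-0.1,0],[-0.8,-0.1,0],[-0.39,-0.03,0],[0,0,0.4],[0,0,0.9],[0,0,0.9],[0,0,0.9],[0,0,0.9],[0,0,0.9],[0,0,0.9],[0,0,0.7],[0,0,0.5],[0,0,0.3],[0,0,0],[0,0,0]]' --dr '[[0,0,0],[0,0,0],[0,0,0],[0,0,0],[0,0,0],[0,0,0],[0,0,0],[0,0,0],[0,0,0],[0,0,0],[0,0,0],[0,0,0],[0,0,0],[0,0,0],[0,0,0],[0,0,0]]' --fingers '[70,70,70,70,70,70,70,70,70,70,70,70,70,70,70,70]'

```text
time_s: 31.0
tool_pos: [0.515, -0.2557, 0.0509]
orientation: [[-0.23, 0.973, -0.0], [0.973, 0.23, -0.0], [-0.0, -0.0, -1.0]]
force: [-0.4, 0.5, -0.1]
grip_width: 0.82
```

```bash
python3 - <<'E'
from h import *
plan(.5134,-.2575,.043,13.2)
for n in("wrist",):
    c=env.camera_params(n);img=env.get_image(n)
    cv2.imwrite(f"pics/{n}12.png",img[:,:,::-1]); np.savez(f"{n}12.npz",**c)
E
```

```text
pos [ 0.515  -0.2557  0.0509] yaw_y 13.27 t 31.0 w 70.1
dr [-0.     0.     0.001] n>= 1.0 | dp(after turn, tool) [-0.07 -0.1   0.4 ] | dp now [-0.07 -0.1   0.4 ] q7 1.05
```

View pics/wrist12.png

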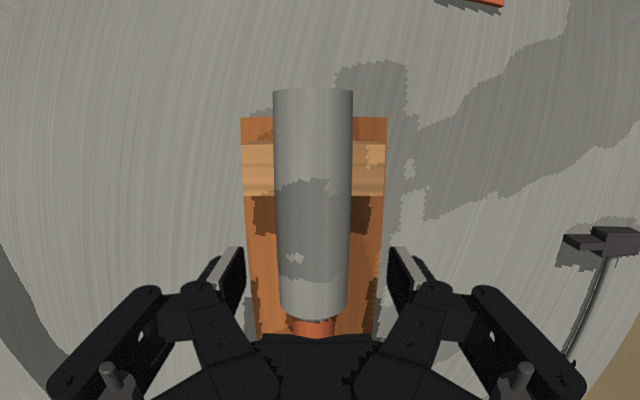

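Call:
servo_tool --dp '[[-0.07,-0.09,0.2],[0,0,0.2],[0,0,0],[0,0,0],[0,0,0],[0,0,0],[0,0,0],[0,0,0],[0,0,0],[0,0,0],[0,0,0],[0,0,0],[0,0,0],[0,0,0],[0,0,0]]' --dr '[[0,0,0],[0,0,0],[0,0,0],[0,0,0],[0,0,0],[0,0,0],[0,0,0],[0,0,0],[0,0,0],[0,0,0],[0,0,0],[0,0,0],[0,0,0],[0,0,0],[0,0,0]]' --fingers '[70,70,70,28,28,28,28,28,28,28,28,28,28,28,28]' --grip_force 100

```text
time_s: 32.3
tool_pos: [0.5138, -0.2575, 0.0432]
orientation: [[-0.23, 0.973, 0.001], [0.973, 0.23, 0.0], [-0.0, 0.001, -1.0]]
force: [-1.1, 1.1, 8.6]
grip_width: 0.372
```

```bash
python3 - <<'E'
from h import *
plan(.5134,-.2575,.15,74.6)
for n in("wrist",):
    c=env.camera_params(n);img=env.get_image(n)
    cv2.imwrite(f"pics/{n}13.png",img[:,:,::-1]); np.savez(f"{n}13.npz",**c)
E
```

```text
pos [ 0.5138 -0.2575  0.0432] yaw_y 13.27 t 32.3 w 31.8
dr [ 0.     0.    -0.681] n>= 9.0 | dp(after turn, tool) [ 0.02 -0.01 -5.34] | dp now [ 0.   -0.02 -5.34] q7 1.06
```

View pics/wrist13.png

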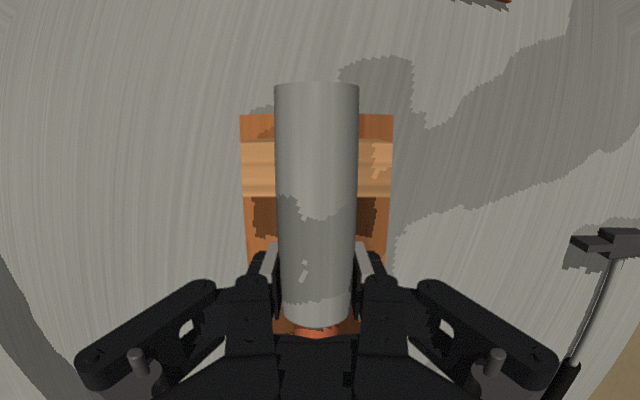

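Call:
servo_tool --dp '[[0,0,-0.2],[0,0,-0.4],[0,0,-0.7],[0,0,-0.9],[0,0,-0.9],[0,0,-0.9],[0,0,-0.9],[0,0,-0.7],[0,0,0],[0,0,0]]' --dr '[[0,0,0],[0,0,0],[0,0,0],[0,0,0],[0,0,0],[0,0,0],[0,0,0],[0,0,0],[0,0,0],[0,0,0]]' --fingers '[28,28,28,28,28,28,28,28,28,28]'

```text
time_s: 33.18
tool_pos: [0.5137, -0.2574, 0.1555]
orientation: [[-0.23, 0.973, 0.001], [0.973, 0.23, 0.0], [-0.0, 0.001, -1.0]]
force: [-0.2, -0.1, -9.2]
grip_width: 0.369
```

```bash
python3 - <<'E'
from h import *
plan(.5386,.2706,.16,74.6)
for n in("wrist","scene"):
    c=env.camera_params(n);img=env.get_image(n)
    cv2.imwrite(f"pics/{n}14.png",img[:,:,::-1]); np.savez(f"{n}14.npz",**c)
cv2.imwrite("pics/sc14.png",cv2.resize(img[150:320,120:340],None,fx=3.4,fy=3.4,interpolation=cv2.INTER_CUBIC)[:,:,::-1])
E
```

```text
pos [ 0.5137 -0.2574  0.1555] yaw_y 13.28 t 33.18 w 31.5
dr [ 0.001  0.001 -0.681] n>= 9.0 | dp(after turn, tool) [ 5.81 25.78 -0.22] | dp now [25.41  7.28 -0.22] q7 0.95
```

View pics/wrist14.png

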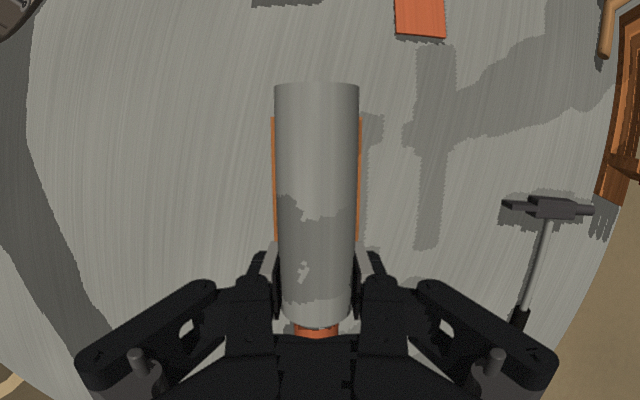

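View pics/sc14.png

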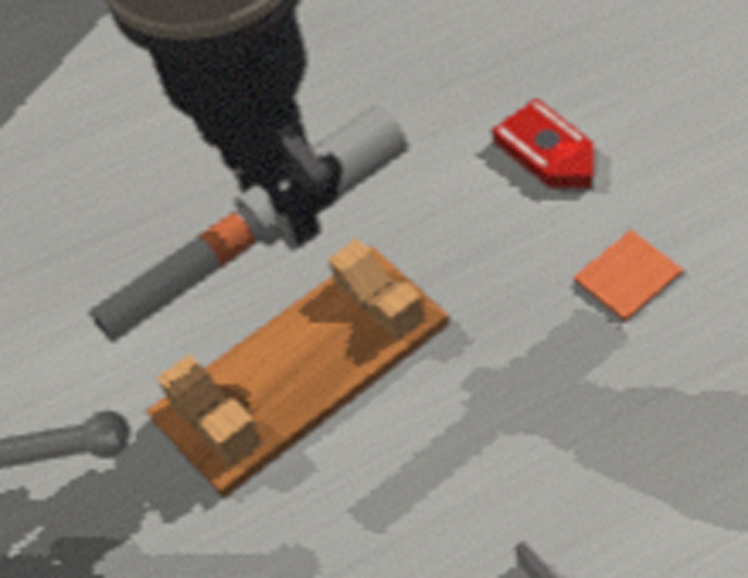

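Call:
servo_tool --dp '[[0.4,0.12,0],[0.8,0.22,0],[0.91,0.26,0],[0.91,0.26,0],[0.91,0.26,0],[0.91,0.26,0],[0.91,0.26,0],[0.91,0.26,0],[0.91,0.26,0],[0.91,0.26,0],[0.91,0.26,0],[0.91,0.26,0],[0.91,0.26,0],[0.91,0.26,0],[0.91,0.26,0],[0.91,0.26,0],[0.91,0.26,0],[0.91,0.26,0],[0.91,0.26,0],[0.91,0.26,0]]' --dr '[[0,0,0],[0,0,0],[0,0,0],[0,0,0],[0,0,0],[0,0,0],[0,0,0],[0,0,0],[0,0,0],[0,0,0],[0,0,0],[0,0,0],[0,0,0],[0,0,0],[0,0,0],[0,0,0],[0,0,0],[0,0,0],[0,0,0],[0,0,0]]' --fingers '[28,28,28,28,28,28,28,28,28,28,28,28,28,28,28,28,28,28,28,28]'

```text
time_s: 34.95
tool_pos: [0.5297, 0.109, 0.1539]
orientation: [[-0.23, 0.973, -0.001], [0.973, 0.23, -0.001], [-0.0, -0.002, -1.0]]
force: [0.5, 0.1, -8.4]
grip_width: 0.37
```

Call:
servo_tool --dp '[[0.91,0.26,0],[0.91,0.26,0],[0.91,0.26,0],[0.91,0.26,0],[0.91,0.26,0],[0.91,0.26,0],[0.91,0.26,0],[0.8,0.25,0],[0.4,0.15,0],[0,0,0],[0,0,0],[0,0,0],[0,0,0],[0,0,0],[0,0,0],[0,0,0],[0,0,0],[0,0,0],[0,0,0],[0,0,0]]' --dr '[[0,0,0],[0,0,0],[0,0,0],[0,0,0],[0,0,0],[0,0,0],[0,0,0],[0,0,0],[0,0,0],[0,0,-0.04],[0,0,-0.073],[0,0,-0.073],[0,0,-0.073],[0,0,-0.073],[0,0,-0.073],[0,0,-0.073],[0,0,-0.073],[0,0,-0.073],[0,0,-0.057],[0,0,0]]' --fingers '[28,28,28,28,28,28,28,28,28,28,28,28,28,28,28,28,28,28,28,28]'

```text
time_s: 36.62
tool_pos: [0.5389, 0.2647, 0.1543]
orientation: [[-0.965, 0.263, -0.001], [0.263, 0.965, -0.0], [0.0, -0.001, -1.0]]
force: [0.4, 0.0, -7.7]
grip_width: 0.369
```

```bash
python3 - <<'E'
from h import *
plan(.5386,.2706,.09,74.6)
for n in("wrist","top"):
    c=env.camera_params(n);img=env.get_image(n)
    cv2.imwrite(f"pics/{n}15.png",img[:,:,::-1]); np.savez(f"{n}15.npz",**c)
E
```

```text
pos [0.5389 0.2647 0.1543] yaw_y 74.78 t 36.62 w 31.5
dr [-0.    -0.     0.002] n>= 1.0 | dp(after turn, tool) [0.09 0.28 3.22] | dp now [0.09 0.28 3.22] q7 0.93
```

View pics/wrist15.png

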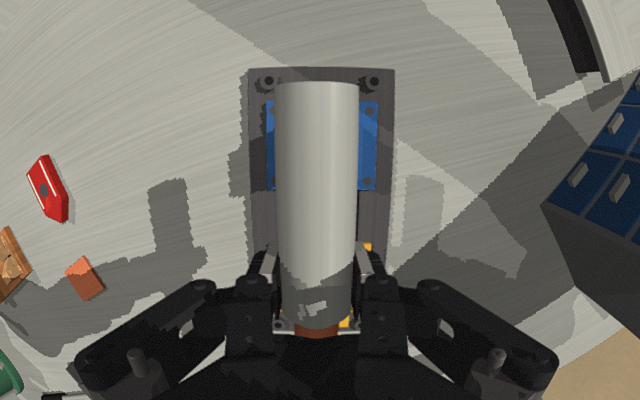

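```bash
python3 - <<'E'
from h import *
c=dict(np.load("wrist15.npz")); s=env.read_state(); R=s["orientation"]
z=.157
for p,zz in [((317,86),z),((317,82),z+.017),((316,328),z+.017),((317,200),z),((316.5,318),z)]:
    X=np.r_[onplane(c,p,zz,"wrist"),zz]; print(p,(R.T@(X-s["tool_pos"])*1000).round(1))
X=np.r_[onplane(c,(275,86),z,"wrist")-onplane(c,(359,86),z,"wrist")];print(np.linalg.norm(X)*1000)
print((R.T@(-c["R"].T@c["t"]-s["tool_pos"])*1000).round(1))
img=cv2.imread("pics/wrist15.png"); cv2.imwrite("pics/wc15.png",cv2.resize(img[60:345,255:380],None,fx=2.1,fy=2.1,interpolation=cv2.INTER_CUBIC))
E
```

```text
(317, 86) [81.7  0.  -2.6]
(317, 82) [ 81.2  -0.  -19.6]
(316, 328) [-17.4   0.4 -19.6]
(317, 200) [35.1  0.4 -2.6]
(316.5, 318) [-24.5   0.7  -2.6]
33.33074786688804
[  68.    -0.3 -127. ]
```

View pics/wc15.png

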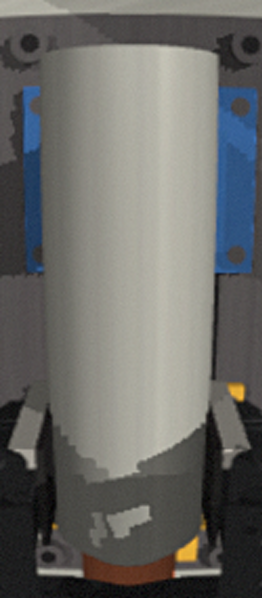

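Call:
servo_tool --dp '[[0.02,0.14,0],[0,0.14,0.2],[0,0,0.5],[0,0,0.7],[0,0,0.7],[0,0,0.6],[0,0,0.4],[0,0,0.2],[0,0,0],[0,0,0]]' --dr '[[0,0,0],[0,0,0],[0,0,0],[0,0,0],[0,0,0],[0,0,0],[0,0,0],[0,0,0],[0,0,0],[0,0,0]]' --fingers '[28,28,28,28,28,28,28,28,28,28]'

```text
time_s: 37.55
tool_pos: [0.5403, 0.2708, 0.0888]
orientation: [[-0.964, 0.266, 0.0], [0.266, 0.964, -0.0], [-0.0, -0.0, -1.0]]
force: [-0.3, 0.8, -7.6]
grip_width: 0.367
```

```bash
python3 - <<'E'
from h import *
plan(.5399,.2703,.0632,74.6)
for n in("wrist","scene"):
    c=env.camera_params(n);img=env.get_image(n)
    cv2.imwrite(f"pics/{n}16.png",img[:,:,::-1]); np.savez(f"{n}16.npz",**c)
cv2.imwrite("pics/sc16.png",cv2.resize(img[90:240,340:500],None,fx=4,fy=4,interpolation=cv2.INTER_CUBIC)[:,:,::-1])
E
```

```text
pos [0.5403 0.2708 0.0888] yaw_y 74.55 t 37.55 w 31.3
dr [-0.     0.    -0.001] n>= 1.0 | dp(after turn, tool) [ 0.01 -0.03  1.28] | dp now [ 0.01 -0.03  1.28] q7 0.96
```

View pics/wrist16.png

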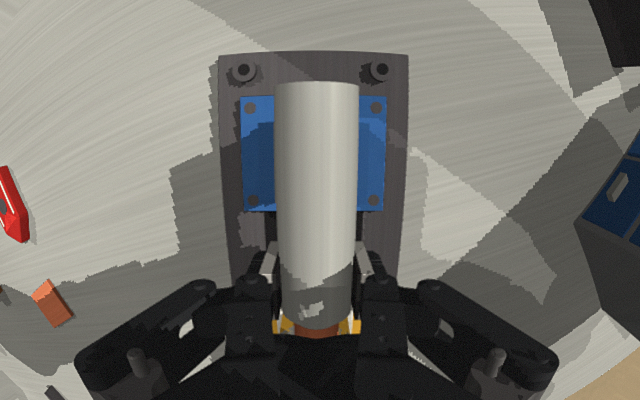

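View pics/sc16.png

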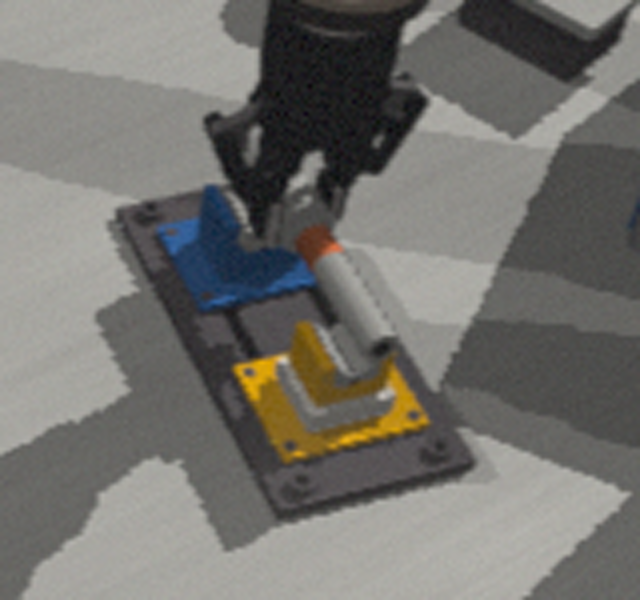

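Call:
servo_tool --dp '[[0,-0.02,0.3],[0,0,0.3],[0,0,0.2],[0,0,0.15],[0,0,0.1],[0,0,0.05],[0,0,0],[0,0,0]]' --dr '[[0,0,0],[0,0,0],[0,0,0],[0,0,0],[0,0,0],[0,0,0],[0,0,0],[0,0,0]]' --fingers '[28,28,28,28,28,28,28,28]'

```text
time_s: 38.32
tool_pos: [0.5401, 0.2704, 0.0667]
orientation: [[-0.964, 0.266, 0.0], [0.266, 0.964, -0.0], [-0.0, -0.0, -1.0]]
force: [-0.2, 0.0, -7.7]
grip_width: 0.363
```

Call:
servo_tool --dp '[[0,0,0.06],[0,0,0.06],[0,0,0.02],[0,0,0],[0,0,0]]' --dr '[[0,0,0],[0,0,0],[0,0,0],[0,0,0],[0,0,0]]' --fingers '[28,28,28,28,28]'

```text
time_s: 38.73
tool_pos: [0.54, 0.2699, 0.0639]
orientation: [[-0.964, 0.267, -0.0], [0.267, 0.964, -0.0], [0.0, -0.001, -1.0]]
force: [-0.2, -5.1, -3.5]
grip_width: 0.37
```

Call:
servo_tool --dp '[[0,-0.03,0.02],[0,0,0.02],[0,0,0],[0,0,0]]' --dr '[[0,0,0],[0,0,0],[0,0,0],[0,0,0]]' --fingers '[28,28,28,28]'

```text
time_s: 39.07
tool_pos: [0.5399, 0.2697, 0.0635]
orientation: [[-0.964, 0.266, 0.0], [0.266, 0.964, 0.0], [-0.0, 0.0, -1.0]]
force: [-3.5, -4.8, 4.9]
grip_width: 0.366
```

Call:
servo_tool --dp '[[0,-0.02,0.01],[0,0,0],[0,0,0],[0,0,0]]' --dr '[[0,0,0],[0,0,0],[0,0,0],[0,0,0]]' --fingers '[28,28,36,36]' --grip_force 20

```text
time_s: 39.4
tool_pos: [0.5402, 0.2701, 0.0633]
orientation: [[-0.964, 0.266, 0.001], [0.266, 0.964, 0.001], [-0.001, 0.001, -1.0]]
force: [0.4, -0.2, -0.1]
grip_width: 0.418
```

Call:
servo_tool --dp '[[0,0,0],[0,0,0],[0,0,0],[0,0,0],[0,0,-0.3],[0,0,-0.7],[0,0,-0.9],[0,0,-0.9],[0,0,-0.9],[0,0,-0.9],[0,0,-0.9],[0,0,-0.5],[0,0,0]]' --dr '[[0,0,0],[0,0,0],[0,0,0],[0,0,0],[0,0,0],[0,0,0],[0,0,0],[0,0,0],[0,0,0],[0,0,0],[0,0,0],[0,0,0],[0,0,0]]' --fingers '[65,65,65,65,65,65,65,65,65,65,65,65,65]'

```text
time_s: 40.48
tool_pos: [0.5406, 0.2699, 0.1853]
orientation: [[-0.964, 0.266, 0.003], [0.266, 0.964, 0.002], [-0.002, 0.003, -1.0]]
force: [1.4, 0.1, -0.2]
grip_width: 0.763
```

```bash
python3 - <<'E'
from h import *
plan(.5399,.2703,.0632,74.6)
for n in("wrist","scene"):
    c=env.camera_params(n);img=env.get_image(n)
    cv2.imwrite(f"pics/{n}17.png",img[:,:,::-1]); np.savez(f"{n}17.npz",**c)
cv2.imwrite("pics/sc17.png",cv2.resize(img[90:240,340:500],None,fx=4,fy=4,interpolation=cv2.INTER_CUBIC)[:,:,::-1])
E
```

```text
pos [0.5406 0.2699 0.1853] yaw_y 74.55 t 40.48 w 65.1
dr [ 0.002  0.001 -0.001] n>= 1.0 | dp(after turn, tool) [0.04 0.01 6.1 ] | dp now [ 0.05 -0.01  6.1 ] q7 0.91
```

View pics/wrist17.png

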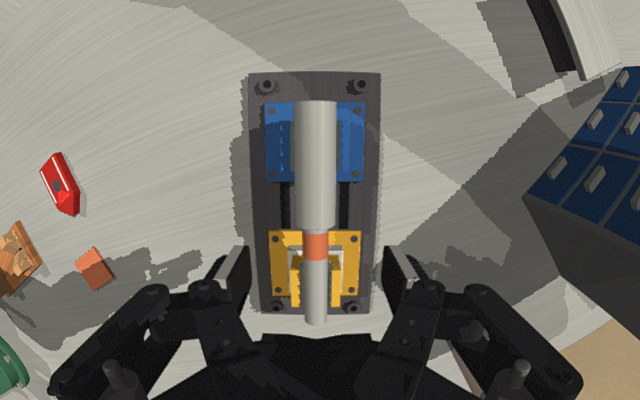

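View pics/sc17.png

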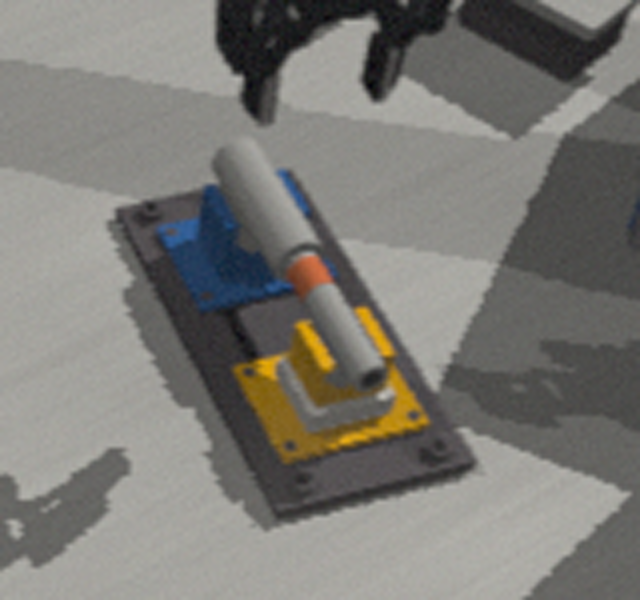

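```bash
python3 - <<'E'
from h import *
img=cv2.imread("pics/wrist17.png"); cv2.imwrite("pics/wc17.png",cv2.resize(img[85:340,240:390],None,fx=2.3,fy=2.3,interpolation=cv2.INTER_CUBIC))
E
```

View pics/wc17.png

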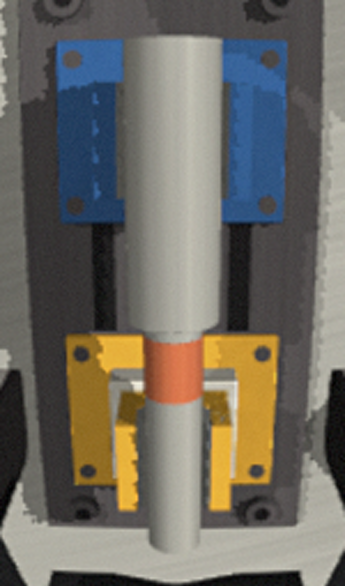

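```bash
python3 - <<'E'
from h import *
c=dict(np.load("wrist17.npz")); f=lambda x,y,z:onplane(c,(240+x/2.3,85+y/2.3),z,"wrist")*1000
A=f(172,38,.083);A2=f(172,43,.066);S=f(173,333,.083);S2=f(173,326,.066);B=f(174,550,.077);B2=f(174,545,.066)
print("thick end",A,A2,"step",S,S2,"thin",B,B2)
b=np.array([495.4,281.9]);y=np.array([620.5,247.2]);u=(b-y)/np.linalg.norm(b-y);v=np.array([-u[1],u[0]]);m=(b+y)/2
for n,P in [("A",A),("A2",A2),("S",S),("S2",S2),("B",B),("B2",B2)]: print(n,"along",((P-m)@u).round(1),"lat",((P-m)@v).round(1))
# small V top front corners, packing front corners
P=[f(117,393,.0655),f(231,393,.0655)];print("smallV front mid",((sum(P)/2-y)@u).round(1),((sum(P)/2-y)@v).round(1),"ang",np.degrees(np.arctan2(*(P[1]-P[0])[::-1])))
P=[f(109,371,.032),f(239,373,.032)];print("packing front mid",((sum(P)/2-y)@u).round(1),((sum(P)/2-y)@v).round(1),np.linalg.norm(P[1]-P[0]))
E
```

```text
thick end [462.17386393 291.43314527] [462.90060144 291.21523256] step [557.26761101 265.3759142 ] [560.73121243 264.4234151 ] thin [651.46625581 239.60528631] [657.06370665 238.0744063 ]
A along 99.5 lat -0.3
A2 along 98.7 lat -0.3
S along 0.9 lat -0.6
S2 along -2.7 lat -0.6
B along -96.8 lat -1.0
B2 along -102.6 lat -1.0
smallV front mid 34.7 -1.0 ang 74.44724079490926
packing front mid 28.8 -1.1 55.79482451697138
```

```bash
python3 - <<'E'
import cv2
img=cv2.imread("pics/wrist17.png"); cv2.imwrite("pics/wd17.png",cv2.resize(img[225:315,260:370],None,fx=6,fy=6,interpolation=cv2.INTER_CUBIC))
E
```

```text
(no output)
```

View pics/wd17.png

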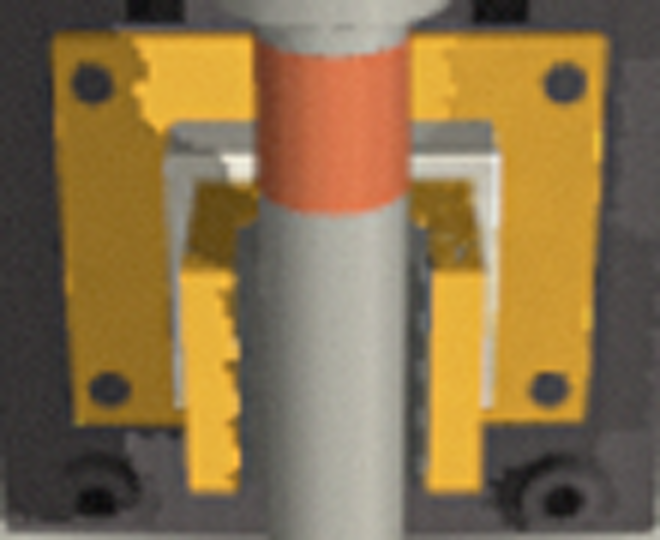

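```bash
python3 - <<'E'
from h import *
c=dict(np.load("wrist17.npz")); f=lambda x,y,z:onplane(c,(260+x/6,225+y/6),z,"wrist")*1000
b=np.array([495.4,281.9]);y=np.array([620.5,247.2]);u=(b-y)/np.linalg.norm(b-y);v=np.array([-u[1],u[0]])
for n,Q,z in [("V",[(181,268),(485,268),(480,493),(188,493)],.0655),("pk front",[(166,153),(498,153)],.032)]:
    P=np.array([f(*q,z) for q in Q]); m=P.mean(0)-y; d=P[1]-P[0]
    print(n,"along",(m@u).round(1),"lat",(m@v).round(1),np.linalg.norm(d).round(1),np.degrees(np.arctan2(d[1],d[0])).round(1))
print(env.read_state()["force"], env.read_state()["time_s"])
E
```

```text
V along 0.3 lat -0.9 45.4 74.4
pk front along 24.7 lat -0.7 54.9 74.5
[ 0.3983233  -0.71052661 -0.16523538] 40.5833
```

All measured errors are within about 3 mm and the gripper is clear, so I'm handing in.

```bash
python3 -c "
from cell import env
print(env.finish_job())"
```

```text
the job is handed in; nothing more can be done
None
```

I built the setup in the order you asked and handed it in at about 41 s. The packing block went on the yellow seat, then the small V-block on top of it. The large V-block followed on the blue seat, and the shaft went into both grooves last. Each piece was lowered until the force reading showed contact before I let go. I never touched the thin plate or the magnet.

`finish_job` gives no verdict, so these are my own last readings from the camera images:

| Piece | Reading | Limit |
|---|---|---|
| Packing block | within about 1 mm of the seat centre, under 0.5° off line | 10 mm, 0.15 rad (8.6°) |
| Small V-block | within about 1 mm of the seat centre, under 0.5° off line | 10 mm, 0.12 rad (6.9°) |
| Large V-block | within about 1 mm of the seat centre (measured before the shaft went in) | 10 mm, 0.12 rad (6.9°) |
| Shaft | under about 3 mm from midway at the step, about 1 mm or less sideways | 12 mm at the step, 10 mm sideways |

- **Disagreements:** The two ways of reading the step position gave +0.9 mm and −2.7 mm along the shaft. The seat centres differed by 1 to 3 mm between views, and the shaft start position by about 2 mm.
- **A misread corner:** My first check of the small V-block used the wrong corner and put it far off centre. A closer look at the same picture gave the reading in the table.
- **Height and level:** I didn't measure the shaft's final height or level from images. The tool height at contact (63.5 mm, against 63.2 mm expected) and the final pictures both fit it being seated.

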